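Open the sprung filler cap of a record-cleaning machine and fit its filter basket

TASK

Open the record-cleaning machine's tank for filling: press its red sprung cap straight down until the catch clears, never leaning on it with more than about 17 N, twist it counter-clockwise while it is down, let it rise and lift it off. Set the cap down gently, grip bar up, in the empty half of the white parts tray, then lower the blue filter basket into the open filler neck until its flange sits flat on the rim, and let go. Leave the records, the brush and the adapter where they are.

Things in the scene. Friction and masses are not known exactly. Their poses are not given: they have to be found in the camera images.
- machine: record-cleaning machine: grey box 300 x 300 mm, deck 128 to 135 mm above the table, turntable with a record and a suction arm towards its back. Its feet are fixed to the bench; origin on the table under its middle, x to its back, y to its left, z up. The box rides on soft sprung feet: it sits lower and gives more (0 to 16 mm under the push on the cap), the fuller the unseen tank.
- neck_rim (a point): centre of the rim of the machine's black filler neck, 160 to 167 mm above the table, 100 mm to the machine's front (-x) and 95 mm to its left (+y) of its middle. The neck stands 32 mm above the deck, outer diameter 44 mm, bore 32 mm and over 100 mm deep. It sinks with the machine.
- catch_pin (a point): middle of one of three steel pins, 5 mm thick, that stick out of the neck 120 degrees apart, 14 mm below the rim. They sit in J slots in the cap's skirt. Locked, each pin lies in a pocket 4 mm deep. Only with the cap pressed at least 4.5 mm down relative to the neck do the pins clear the pockets; it bottoms hard at 8.5 mm. Without that it turns no more than 5 degrees.
- cap: red filler cap, 58 mm in diameter, 39 mm high without its grip bar, mass 90 g, locked on the neck at the start. Origin on its axis at the skirt's lower edge (locked: 22.5 mm below the rim), z up. A sprung disc inside pushes it up: 12 to 13 N of downward push just clears the catch, about 17.5 N bottoms it.
- cap_bar (a point): middle of the cap's grip bar, on its axis 50 mm above the cap's origin. The bar runs along the cap's x axis, 48 mm long, 14 mm thick, 22 mm high (39 to 61 mm above the origin). Pressed down, turn it 57 degrees (51 to 62) counter-clockwise seen from above, where a wall stops it; the cap then rises 5 mm by its spring and lifts straight off.
- tray: white parts tray on the bench, 210 x 125 mm and 22 mm high, walls and floor 4 mm thick, with a divider across its middle making two halves of about 99 x 117 mm along its x axis. Fixed; origin under its middle on the table. The basket starts in the half at +x, the half at -x is empty.
- tray_bay (a point): middle of the floor of the tray's empty half, where the cap goes
- basket: the filter basket, mass about 50 g: a dark cylinder 28.4 mm in diameter and 45 mm high, above it a blue flange 41 mm in diameter and 3 mm thick, above that a round blue grip stem 14 mm in diameter and 30 mm high (from 48 to 78 mm above the origin). Origin at the centre of its underside, z up. Fully seated, its origin is 45 mm below the neck's rim.
- records: a stack of 7-inch records, 175 mm in diameter and 44 mm high, origin at the centre of its underside; a bystander
- brush: record brush with a wooden back, 36 x 90 mm and 30 mm high, origin at the centre of its underside; a bystander
- adapter: small aluminium centre adapter, 38 mm in diameter and 12 mm high, origin at the centre of its underside; a bystander

How it is judged:
By the outcome, as a careful person would: the job done as asked, in the order asked, and still so for the second after the job is handed in, with the robot touching nothing.
It also fails if it takes over 72 s, if anything falls off the work surface, if the arm or the gripper's body presses on something with over 40 N, if the wrist force passes 120 N, or if a joint passes its speed limit or range.

ROBOT

A 6-joint arm with a two-finger parallel gripper is mounted at the origin on the work surface. World frame = base frame: x ahead of the robot, y to its left, z up, the work surface at z = 0. Lengths are in m, angles in rad, forces in N, time in s.
With the tool pointing down it reaches from about 0.3 to 0.875 m from the base axis. Payload 4.2 kg.
Tool frame: the origin (TCP) lies at the very end of the fingers, on their centre line; the grasp point (between the pads) lies 19 mm behind it; z points along the fingers, y is the direction in which the jaws open and shut (so a half turn about z gives the same grasp; the last joint's range is limited). The gripper opens to 85 mm and grips with 20 to 120 N. Pads are 22 mm wide; open, the fingers measure 114 mm over their backs; the gripper's body (76 mm by 85 mm) begins 54 mm behind the grasp point. The pads swing forward as they close: fully open they stand 13 mm farther back than shut.
Start: joints at [-1.245, 0.32, 1.565, -0, 1.257, -0.02], TCP at [0.195, -0.541, 0.231] pointing down, gripper open.
Joint ranges: [-3.11, 3.11], [-0.84, 2.01], [0.21, 2.61], [-1.34, 4.49], [0.05, 2.63], [-2.56, 2.56]. Speed limits (rad/s): [2.57, 2.57, 3.14, 3.14, 3.14, 3.14].

INTERFACE

Orientations are given as a unit quaternion [w, x, y, z].
In Python, from station import ctrl gives the robot as it stands.
- The arm moves only by the tool servo_tool, never from a script. Its argument "series" is a list of rows, each a list of 7 numbers: the shift along the world's x, y, z in cm, then the turn, a rotation vector about the world's x, y, z in rad, then the opening, from 0 (shut) to 1 (fully open). A call has 1 to 12 rows; each row shifts and turns the commanded pose from where the row before left it; what a row does not reach is not made up. A row lasts 1/10 s, in which the tool goes at most 50 mm and 8.59 degrees, less where a joint would pass 70% of its speed; a pose out of reach is approached as far as the arm can. A call is refused whole if a number of a shift passes 5 or a number of a turn 0.15, either way. A call with a gripper value outside its range is refused whole. The fingers move at their own pace and stop on an object; the grip force is fixed at half the most. Time passes only in rows, so rows that do not move let the fingers close. It gives the time, the measured TCP pose, the force and the opening at its end, in the units of the state.
- ctrl.get_obs(): the state, without advancing time (a new reading comes with each control period).
- ctrl.capture(name): name is "side" or "top" or "wrist"; returns a dict with "img" (480x640x3 uint8, blue, green, red), "vfov" (degrees; the focal length in pixels is half the picture's height over the tangent of half this angle, whatever the lens; pixels are square), "cx", "cy" (the principal point, pixels), "dist_coeffs" ([k1, k2, p1, p2, k3] as OpenCV has them; the pictures are not rectified), "world_to_cam" (4x4, takes a point from world to camera coordinates). Camera axes: x right, y up, looking along -z (the intrinsics and any distortion apply to the point x, -y, -z); pixel columns grow to the right and rows downward; lengths in m; the calibration is good to about 2 mm. A picture is of the moment at which its call begins. There is no depth.
- ctrl.hand_in(): hands the job in, once; it reports no verdict.
Trained networks look in a picture, given as the dict that the camera call returned (one of the last four; its "shot" number tells which), for a name from the list of things; names that differ only in an ending like _2 or _b are one class to them, and where a whole thing is asked for, a point or a joint stands for the part that bears it (a point fixed in the world has none). Each returns a list of dicts, best first, with "conf" (0 to 1); they miss things now and then, are a little off and sometimes report something else, mostly with a low value. They report only what shows in the picture. A call takes as long as a camera call.
- ctrl.masks_of(label, picture): "mask" (480x640 bool, what is visible of it) and "rect" ([left, top, width, height] in pixels, round what is visible of it).
The state is a dict: "t": time; "joints": joint angles; "dq": joint speeds; "joint_efforts": joint torques, N m; "tool_pos": TCP position; "tool_rot": TCP orientation; "wrist_force": force on the tool from outside, world axes, zero at the start; "ft_torque": the same for the moment, N m; "gripper_width": finger opening in m.
Only numpy, scipy, OpenCV 4.12 (cv2) and the standard library are available. Lean on these libraries where they do the work, as an engineer would, in place of code of your own. Each camera call takes 0.05 s, during which the arm holds its last target.

## Working session

There is one attempt and no reset: what is moved stays moved. The work goes in short steps, Python scripts to look and compute and a tool call to move; the robot and the scene stay as the last step left them, time stands still between calls to the robot, and variables do not carry over. Pictures are saved under pics/ and viewed, and the job is handed in when it is done.

Besides the shell and the picture viewer there is one more tool, called as a command line: name --pt "numbers of a row" for each row, then --argument value for the rest. servo_tool: Moves the arm, as the interface text tells. Its arguments: {"type":"object","properties":{"series":{"type":"array"}},"required":["series"]}

```bash
ls; mkdir -p pics
cat > h.py <<'E'
import numpy as np,cv2
from station import ctrl
def K(p):
    f=240/np.tan(np.radians(p["vfov"])/2); return np.array([[f,0,p["cx"]],[0,f,p["cy"]],[0,0,1.]])
F=np.diag([1,-1,-1.])
def ray(p,uv):
    n=cv2.undistortPoints(np.array(uv,float).reshape(-1,1,2),K(p),np.array(p["dist_coeffs"],float)).reshape(-1,2)
    M=np.array(p["world_to_cam"]);R=M[:3,:3];t=M[:3,3]
    d=np.c_[n,np.ones(len(n))]@F@R; o=-R.T@t
    return o,d
def onz(p,uv,z):
    o,d=ray(p,uv); return o+d*((z-o[2])/d[:,2:3])
def proj(p,X):
    M=np.array(p["world_to_cam"]);X=np.atleast_2d(X)
    c=(X@M[:3,:3].T+M[:3,3])@F
    return cv2.projectPoints(c.reshape(-1,1,3),np.zeros(3),np.zeros(3),K(p),np.array(p["dist_coeffs"],float))[0].reshape(-1,2)
E
python3 - <<'E'
from h import *
o=ctrl.get_obs();print(o)
for n in ["side","top","wrist"]:
    p=ctrl.capture(n);cv2.imwrite(f"pics/{n}0.png",p["img"])
    print(n,p["vfov"],p["dist_coeffs"],np.linalg.inv(p["world_to_cam"])[:3,3].round(3))
    for l in ["machine","cap","cap_bar","tray","basket","brush","adapter","records","neck_rim","tray_bay"]:
        try:
            r=ctrl.masks_of(l,p)
            print(l,[(round(x["conf"],2),x["rect"]) for x in r[:2]])
        except Exception as e: print(l,e)
E
```

```text
pics
{'t': 0.0, 'joints': array([-1.24499766e+00,  3.20341827e-01,  1.56567898e+00, -4.53617265e-06,
        1.25738936e+00, -1.99811078e-02]), 'dq': array([-0.00022399,  0.00058126, -0.00043598, -0.00121029,  0.00096616,
       -0.00081181]), 'joint_efforts': array([ 2.40217902e-03, -4.15514410e+01, -2.34165126e+01,  2.74851855e-04,
        8.36324209e-03, -9.04539888e-06]), 'tool_pos': array([ 0.19474397, -0.54051716,  0.2304536 ]), 'tool_rot': array([-8.97827475e-04,  9.85091207e-01,  1.72030487e-01, -1.40548202e-04]), 'wrist_force': array([-0.14571267,  0.37168723,  1.0477819 ]), 'ft_torque': array([-0.00272637,  0.02748161,  0.00281084]), 'gripper_width': 0.08542420721556743}
side 49.81142917066469 [0.03694154 0.         0.         0.         0.        ] [0.08  0.654 0.7  ]
machine [(0.57, [156.1, 197.1, 210.5, 168.6])]
cap [(0.67, [267.2, 249.7, 31.7, 46.6])]
cap_bar [(0.84, [263.2, 246.7, 38.0, 48.2])]
tray [(0.83, [139.4, 368.2, 156.1, 111.6])]
basket [(0.64, [182.9, 369.5, 30.4, 43.1])]
brush [(0.89, [382.0, 279.2, 36.4, 38.6])]
adapter [(0.62, [327.2, 357.3, 20.5, 21.3])]
r
[... 350 characters left out ...]
228.6, 38.6, 37.8])]
cap_bar [(0.93, [234.1, 229.9, 37.9, 33.7]), (0.58, [213.7, 97.9, 178.3, 180.9])]
tray [(0.55, [124.3, 209.1, 69.8, 108.2])]
basket [(0.57, [151.4, 226.9, 23.5, 22.9])]
brush [(0.84, [345.8, 298.9, 45.3, 26.1]), (0.18, [124.9, 210.8, 71.8, 107.4])]
adapter [(0.52, [256.9, 295.4, 16.2, 19.0])]
records [(0.9, [433.2, 215.5, 84.9, 84.4])]
neck_rim [(0.87, [209.7, 99.3, 178.1, 177.5])]
tray_bay [(0.96, [124.1, 212.0, 74.6, 105.0]), (0.51, [212.5, 100.5, 177.3, 176.1])]
wrist 58.9486283470585 [-0.04364005  0.          0.          0.          0.        ] [ 0.267 -0.514  0.374]
machine []
cap []
cap_bar []
tray []
basket []
brush []
adapter []
records []
neck_rim []
tray_bay []
```

View pics/top0.png

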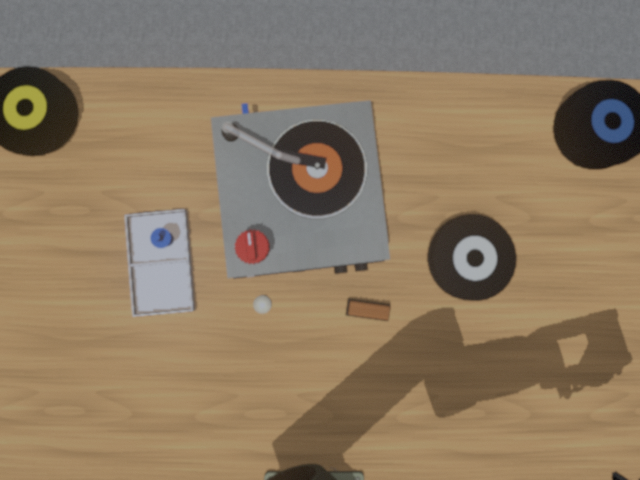

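View pics/side0.png

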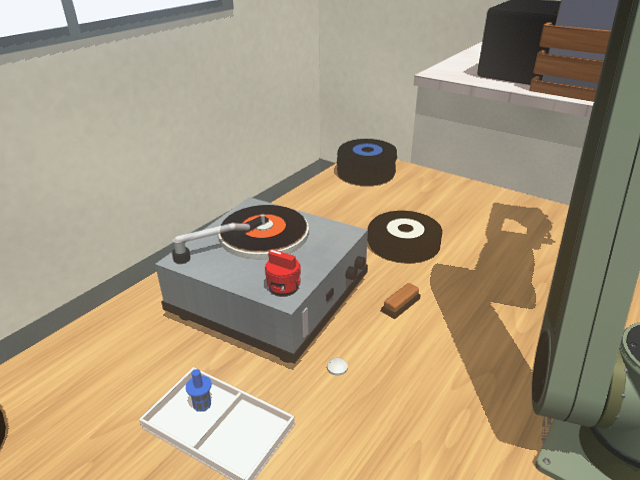

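View pics/wrist0.png

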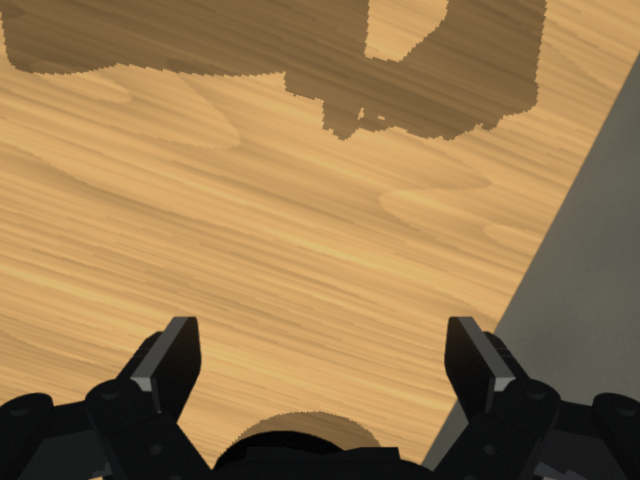

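Top picture: the red cap is at about (252,246) with a nearly vertical bar, the basket at (162,238), the tray at (160,262) with its lower half empty, the adapter at (262,305) and the brush at (369,310). The side view agrees.

Run:
```python
from h import *
T=ctrl.capture("top");S=ctrl.capture("side")
np.set_printoptions(precision=4,suppress=True)
def cen(l,p):
    r=ctrl.masks_of(l,p); 
    for x in r[:1]:
        ys,xs=np.nonzero(x["mask"]); return (xs.mean(),ys.mean()),x
    return None,None
def tri(a,b):
    o1,d1=ray(T,a);o2,d2=ray(S,b);d1=d1[0]/np.linalg.norm(d1);d2=d2[0]/np.linalg.norm(d2)
    A=np.c_[d1,-d2];s=np.linalg.lstsq(A,o2-o1,rcond=None)[0]
    p,q=o1+s[0]*d1,o2+s[1]*d2
    return (p+q)/2,np.linalg.norm(p-q)
img=T["img"];
for n,p,sc in(("t",T,None),("s",S,None)):
    hsv=cv2.cvtColor(p["img"],cv2.COLOR_BGR2HSV)
    red=((hsv[...,0]<6)|(hsv[...,0]>174))&(hsv[...,1]>170)&(hsv[...,2]>60)
    blue=(abs(hsv[...,0].astype(int)-113)<10)&(hsv[...,1]>120)
    for c,m in(("red",red),("blue",blue)):
        k,lab,st,ce=cv2.connectedComponentsWithStats(m.astype(np.uint8))
        print(n,c,[(st[i].tolist(),ce[i].round(1).tolist()) for i in range(1,k) if st[i][4]>60])
for l in ["tray","machine","adapter","basket","brush"]:
    c,x=cen(l,T); 
    if c:
        z={"tray":.022,"machine":.13,"adapter":.012,"basket":.05,"brush":.03}[l]
        ct,_=cv2.findContours(x["mask"].astype(np.uint8),0,1); ct=max(ct,key=cv2.contourArea)
        q=cv2.boxPoints(cv2.minAreaRect(ct)); print(l,onz(T,[c],z)[0],'\n',onz(T,q,z)[:,:2])
cv2.imwrite("pics/tz.png",cv2.resize(T["img"][190:340,110:290],None,fx=4,fy=4,interpolation=2))
cv2.imwrite("pics/sz.png",cv2.resize(S["img"][230:310,240:340],None,fx=7,fy=7,interpolation=2))
```

```text
t red []
t blue [([592, 99, 43, 44, 1272], [612.8, 120.3]), ([152, 230, 18, 17, 187], [160.3, 238.5])]
s red [([265, 251, 35, 42, 707], [282.4, 271.6])]
s blue [([353, 144, 29, 12, 203], [367.2, 149.4]), ([186, 376, 25, 20, 310], [198.3, 386.7])]
tray [0.5271 0.3212 0.022 ] 
 [[0.6293 0.396 ]
 [0.6412 0.2675]
 [0.4321 0.2459]
 [0.4201 0.3733]]
machine [0.6724 0.0302 0.13  ] 
 [[ 0.822   0.2045]
 [ 0.8567 -0.1029]
 [ 0.5235 -0.1351]
 [ 0.4922  0.1664]]
adapter [0.4483 0.109  0.012 ] 
 [[0.4642 0.1265]
 [0.4645 0.0916]
 [0.4317 0.0911]
 [0.4313 0.1261]]
basket [0.5796 0.3096 0.05  ] 
 [[0.5793 0.3404]
 [0.6086 0.312 ]
 [0.578  0.2801]
 [0.5487 0.3085]]
brush [ 0.4415 -0.1047  0.03  ] 
 [[ 0.4277 -0.0587]
 [ 0.4649 -0.0626]
 [ 0.4556 -0.1527]
 [ 0.4184 -0.1488]]
```

View pics/tz.png

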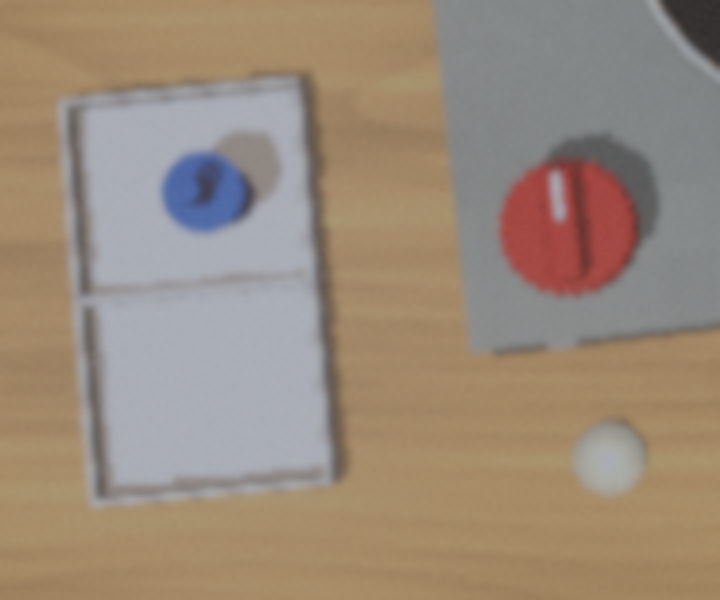

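View pics/sz.png

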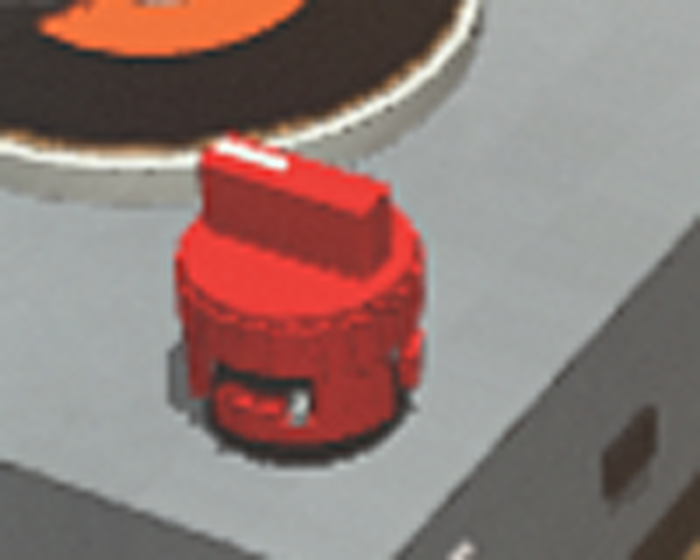

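Run:
```python
from h import *
np.set_printoptions(precision=4,suppress=True)
T=ctrl.capture("top");S=ctrl.capture("side")
print(onz(T,[[252.25,246.75]],.180), "bar", onz(T,[[(560)/4+110,170/4+190],[572/4+110,278/4+190]],.203))
print("basket flange",onz(T,[[161.3,238]],.052))
q=np.array([[78,108],[295,88],[330,470],[100,492]])/4+[110,190]
print("tray outer",onz(T,np.array([[62,98],[303,77],[338,480],[93,502]])/4+[110,190],.022), onz(T,np.array([[62,98],[303,77],[338,480],[93,502]])/4+[110,190],.022).mean(0))
# side check of cap: project candidate
for z in(.138,.177,.199):
  print(z,proj(S,[[*onz(T,[[252.25,246.75]],.18)[0][:2],z]]))
W=ctrl.capture("wrist");o=ctrl.get_obs();print(np.array(W["world_to_cam"]),o["tool_pos"])
```

```text
[[0.5596 0.1135 0.18  ]] bar [[0.583  0.1153 0.203 ]
 [0.5371 0.1094 0.203 ]]
basket flange [[0.5795 0.3091 0.052 ]]
tray outer [[0.6286 0.3929 0.022 ]
 [0.6408 0.2687 0.022 ]
 [0.4349 0.2464 0.022 ]
 [0.4221 0.3716 0.022 ]] [0.5316 0.3199 0.022 ]
0.138 [[284.2759 284.9072]]
0.177 [[283.2405 266.9621]]
0.199 [[282.6324 256.4516]]
[[ 0.3383 -0.941   0.0002 -0.574 ]
 [ 0.898   0.3228 -0.299   0.0375]
 [ 0.2814  0.1013  0.9542 -0.38  ]
 [ 0.      0.      0.      1.    ]] [ 0.1949 -0.541   0.2313]
```

servo_tool --pt "1.8 3.3 0.7 0 0 -0.0115 1" --pt "1.8 3.3 0.7 0 0 -0.0115 1" --pt "1.8 3.3 0.7 0 0 -0.0115 1" --pt "1.8 3.3 0.7 0 0 -0.0115 1" --pt "1.8 3.3 0.7 0 0 -0.0115 1" --pt "1.8 3.3 0.7 0 0 -0.0115 1" --pt "1.8 3.3 0.7 0 0 -0.0115 1" --pt "1.8 3.3 0.7 0 0 -0.0115 1" --pt "1.8 3.3 0.7 0 0 -0.0115 1" --pt "1.8 3.3 0.7 0 0 -0.0115 1"

```text
t: 3.15
tool_pos: [0.3754, -0.2095, 0.3018]
tool_rot: [0.0, 0.993, 0.115, 0.0]
wrist_force: [0.1, -0.2, -0.9]
gripper_width: 0.0853
```

servo_tool --pt "1.8 3.3 0 0 0 -0.0115 1" --pt "1.8 3.3 0 0 0 -0.0115 1" --pt "1.8 3.3 0 0 0 -0.0115 1" --pt "1.8 3.3 0 0 0 -0.0115 1" --pt "1.8 3.3 0 0 0 -0.0115 1" --pt "1.8 3.3 0 0 0 -0.0115 1" --pt "1.8 3.3 0 0 0 -0.0115 1" --pt "1.8 3.3 0 0 0 -0.0115 1" --pt "1.8 3.0 0 0 0 -0.0115 1" --pt "2.2 2.7 0 0 0 -0.0115 1" --pt "0 0 0 0 0 0 1"

```text
t: 4.25
tool_pos: [0.5608, 0.1131, 0.3004]
tool_rot: [-0.001, 0.998, 0.06, 0.0]
wrist_force: [0.3, -0.2, -0.2]
gripper_width: 0.0854
```

```bash
cat > w.py <<'E'
from h import *
import sys
np.set_printoptions(precision=4,suppress=True)
o=ctrl.get_obs();q=o["tool_rot"]
from scipy.spatial.transform import Rotation as Ro
R=Ro.from_quat([q[1],q[2],q[3],q[0]]).as_matrix()
print("t",o["t"],"tcp",o["tool_pos"],"psi",np.arctan2(R[1,0],R[0,0]),"z",R[:,2],"F",o["wrist_force"],"M",o["ft_torque"],"w",o["gripper_width"],"j6",o["joints"][5])
W=ctrl.capture(sys.argv[2] if len(sys.argv)>2 else "wrist");cv2.imwrite(f"pics/{sys.argv[1]}.png",W["img"])
E
python3 w.py w1
```

```text
t 4.25 tcp [0.5608 0.1131 0.3004] psi 0.11914771306234301 z [ 0.0004  0.0012 -1.    ] F [ 0.3197 -0.2063 -0.1906] M [-0.0388 -0.0006 -0.0229] w 0.08535372117951252 j6 1.629809928556869
```

View pics/w1.png

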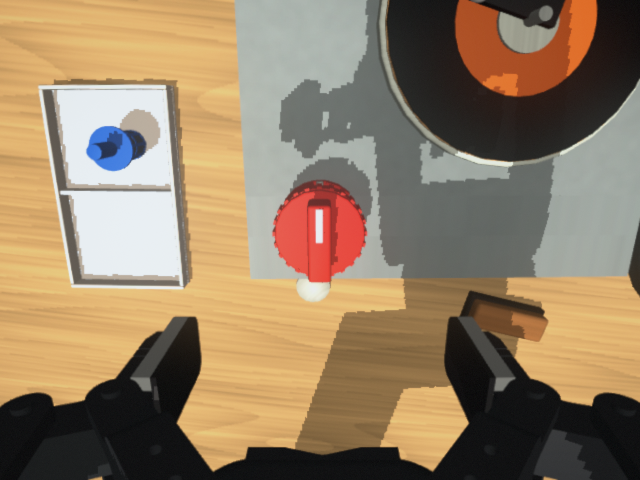

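The wrist view shows the cap at about (320,232), its bar vertical in the picture at x≈319 and so parallel to the pads. The tray is at (115,187) with the basket at (112,147).

```bash
cat > fit.py <<'E'
from h import *
from scipy.optimize import minimize
np.set_printoptions(precision=4,suppress=True)
a=np.linspace(0,2*np.pi,60,endpoint=False);C=np.c_[np.cos(a),np.sin(a)]
def redm(p):
    h=cv2.cvtColor(p["img"],cv2.COLOR_BGR2HSV)
    m=(((h[...,0]<5)|(h[...,0]>172))&(h[...,1]>130)&(h[...,2]>50)).astype(np.uint8)
    m=cv2.morphologyEx(m,cv2.MORPH_CLOSE,np.ones((9,9)))
    k,l,s,c=cv2.connectedComponentsWithStats(m); i=1+np.argmax(s[1:,4]); return (l==i).astype(np.uint8)
def capparts(v):
    x,y,z,ps=v;cyl=np.vstack([np.c_[.029*C,0*a+h] for h in(.0,.039)])
    bar=np.array([[sx*.024,sy*.007,h] for sx in(-1,1) for sy in(-1,1) for h in(.039,.061)])
    R=np.array([[np.cos(ps),-np.sin(ps),0],[np.sin(ps),np.cos(ps),0],[0,0,1]])
    return [q@R.T+[x,y,z] for q in(cyl,bar)]
def bskparts(v):
    x,y,z,_=v
    st=lambda r,l,h:np.vstack([np.c_[r*C,0*a+k] for k in(l,h)])+[x,y,z]
    return [st(.0205,.045,.048),st(.007,.048,.078)]
def render(p,parts,ss=4):
    m=np.zeros((480*ss,640*ss),np.uint8)
    for q in parts:
        h=cv2.convexHull(((proj(p,q)+.5)*ss-.5).astype(np.float32))
        cv2.fillConvexPoly(m,np.round(h*16).astype(np.int32),1,shift=4)
    return cv2.resize(m.astype(np.float32),(640,480),interpolation=cv2.INTER_AREA)
def fit(p,m,parts,x0,free=(0,1,2,3),crop=None):
    x0=np.array(x0,float);free=list(free);sc=np.array([.004,.004,.004,.1])
    def f(d):
        v=x0.copy();v[free]+=d*sc[free]; r=render(p,parts(v))
        return np.abs(r-m).sum()/m.sum()
    n=len(free);s=np.vstack([np.zeros(n),np.eye(n)])-.3
    r=minimize(f,np.zeros(n),method="Nelder-Mead",options=dict(initial_simplex=s,xatol=.01,fatol=1e-4,maxiter=250))
    v=x0.copy();v[free]+=r.x*sc[free]; return v,r.fun
E
python3 - <<'E'
from fit import *
W=ctrl.capture("wrist");S=ctrl.capture("side");T=ctrl.capture("top")
for n,p in(("w",W),("s",S)):
    m=redm(p);print(n,m.sum(), fit(p,m,capparts,[.56,.1135,.1405,.11],(0,1,3)), fit(p,m,capparts,[.56,.1135,.1405,.11]))
h=cv2.cvtColor(W["img"],cv2.COLOR_BGR2HSV)
def bl(p,z=1):
    h=cv2.cvtColor(p["img"],cv2.COLOR_BGR2HSV)
    m=((abs(h[...,0].astype(int)-110)<14)&(h[...,1]>110)).astype(np.uint8)
    k,l,s,c=cv2.connectedComponentsWithStats(m)
    b=[i for i in range(1,k) if s[i,4]>100 and c[i][0]<300]; print([s[i] for i in b]);return (l==b[0]).astype(np.uint8)
for n,p in(("w",W),("s",S)):
    m=bl(p);print(n,fit(p,m,bskparts,[.579,.309,.004,0],(0,1)),fit(p,m,bskparts,[.579,.309,.004,0],(0,1,2)))
q=[[38,86],[169,84],[187,288],[72,287]]
t=onz(W,q,.022);print(t,t.mean(0))
E
```

```text
w 6986 (array([0.559 , 0.1164, 0.1405, 0.1256]), np.float64(0.041198468365302034)) (array([0.5589, 0.1164, 0.1394, 0.1201]), np.float64(0.041037432006870884))
s 1240 (array([0.5633, 0.1119, 0.1405, 0.0432]), np.float64(0.052721774193548385)) (array([0.5624, 0.1128, 0.1412, 0.0284]), np.float64(0.05357862903225807))
[array([  84,  124,   51,   45, 1663], dtype=int32)]
w (array([0.5807, 0.3126, 0.004 , 0.    ]), np.float64(0.07651834034876728)) (array([ 0.5793,  0.3173, -0.0055,  0.    ]), np.float64(0.05487071557426338))
[array([186, 370,  25,  26, 407], dtype=int32)]
s (array([0.5805, 0.3114, 0.004 , 0.    ]), np.float64(0.24355036855036855)) (array([0.5817, 0.3106, 0.0026, 0.    ]), np.float64(0.23848280098280097))
[[0.6266 0.3941 0.022 ]
 [0.6413 0.2676 0.022 ]
 [0.4341 0.2454 0.022 ]
 [0.4198 0.372  0.022 ]] [0.5305 0.3198 0.022 ]
```

servo_tool --pt "-0.1 0.1 -3 0 0 0 1" --pt "0 0 -3 0 0 0 1" --pt "0 0 -2 0 0 0 0.6" --pt "0 0 0 0 0 0 0.5" --pt "0 0 0 0 0 0 0.5"

```text
t: 4.95
tool_pos: [0.5579, 0.1103, 0.2222]
tool_rot: [0.0, 0.998, 0.057, 0.0]
wrist_force: [0.3, -0.2, 0.3]
gripper_width: 0.044
```

```bash
python3 w.py w2;  python3 - <<'E'
from fit import *
W=ctrl.capture("wrist");print(W["cx"])
m=redm(W);print(m.sum(), fit(W,m,capparts,[.56,.1135,.1405,.11],(0,1,3)), fit(W,m,capparts,[.56,.1135,.1405,.11]))
E
```

```text
t 4.95 tcp [0.5579 0.1103 0.2222] psi 0.1147481519951213 z [ 0.0008 -0.0001 -1.    ] F [ 0.2695 -0.1503  0.3358] M [ 0.0462 -0.0179 -0.0221] w 0.04403257111560822 j6 1.6311675528398168
322.4089490518585
12916 (array([0.5589, 0.1164, 0.1405, 0.1203]), np.float64(0.08407208113967173)) (array([0.5594, 0.1164, 0.1415, 0.1268]), np.float64(0.08313332301021988))
```

View pics/w2.png

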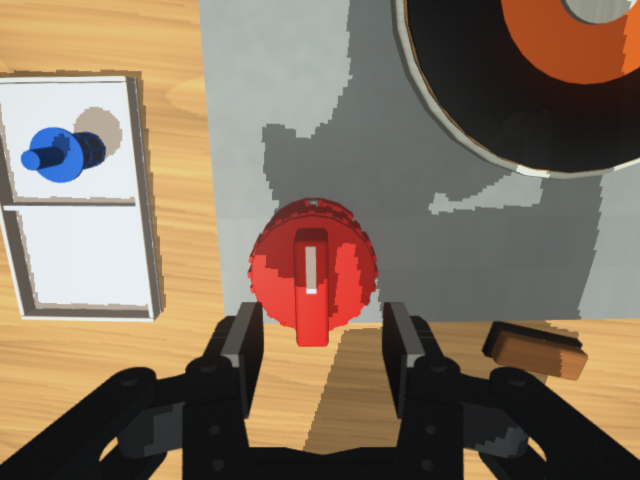

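The wrist view shows the bar centred at column ≈311 while the pads are centred at ≈323, so I shift about 5 mm to +y and then descend.

servo_tool --pt "0.15 0.5 0 0 0 0.005 0.5" --pt "0 0 -1.3 0 0 0 0.5" --pt "0 0 -1.3 0 0 0 0.5" --pt "0 0 -1.3 0 0 0 0.5" --pt "0 0 0 0 0 0 0.5" --pt "0 0 0 0 0 0 0.5"

```text
t: 5.65
tool_pos: [0.559, 0.116, 0.1819]
tool_rot: [0.0, 0.998, 0.06, -0.001]
wrist_force: [0.0, -0.2, 0.4]
gripper_width: 0.0424
```

```bash
python3 w.py w3;python3 w.py s3 side
```

```text
t 5.65 tcp [0.559  0.116  0.1819] psi 0.12081280565719626 z [-0.0015 -0.0003 -1.    ] F [ 0.0367 -0.2323  0.3554] M [ 0.0638 -0.0063 -0.0233] w 0.04244030903874773 j6 1.634467927742579
t 5.7 tcp [0.5592 0.116  0.182 ] psi 0.12089452387986002 z [-0.0008 -0.0003 -1.    ] F [0.1252 0.0104 0.36  ] M [ 0.0148 -0.0108  0.0048] w 0.0426217941214503 j6 1.634451708695035
```

View pics/w3.png

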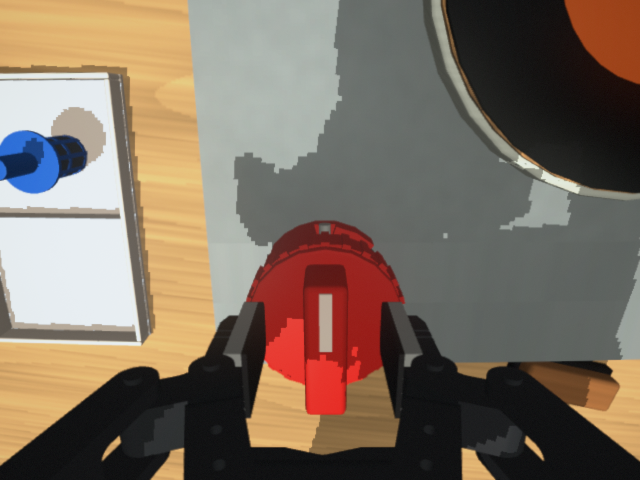

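View pics/s3.png

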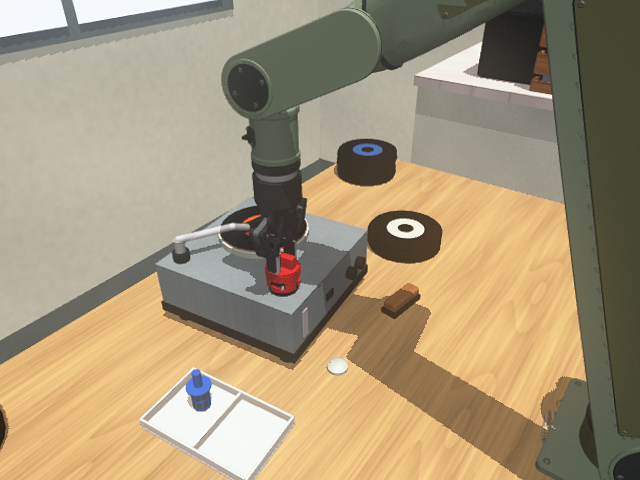

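The bar (column ≈325) is centred between the pads (≈324), and the bar and the fingers are parallel. Closing.

servo_tool --pt "0 0 0 0 0 0 0.25" --pt "0 0 0 0 0 0 0.0" --pt "0 0 0 0 0 0 0" --pt "0 0 0 0 0 0 0" --pt "0 0 0 0 0 0 0" --pt "0 0 0 0 0 0 0"

```text
t: 6.35
tool_pos: [0.5602, 0.116, 0.1837]
tool_rot: [0.0, 0.998, 0.06, 0.001]
wrist_force: [-0.4, 0.9, 5.7]
gripper_width: 0.0127
```

```bash
python3 w.py w4
```

```text
t 6.35 tcp [0.5602 0.116  0.1837] psi 0.12086248717321754 z [ 0.0028  0.0001 -1.    ] F [-0.4188  0.8603  5.7359] M [-0.0506  0.1125  0.0212] w 0.012660582688879218 j6 1.634419984847786
```

View pics/w4.png

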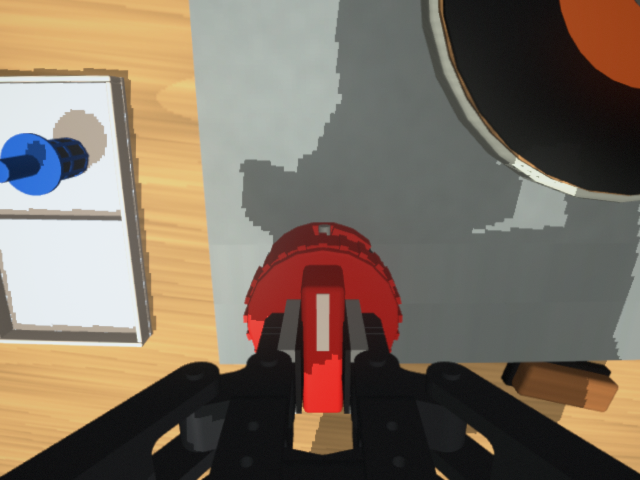

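The bar is gripped and the wrist already reads 5.7 N of push. Now I press in small steps on the force reading.

servo_tool --pt "0 0 -0.1 0 0 0 0" --pt "0 0 -0.1 0 0 0 0" --pt "0 0 0 0 0 0 0" --pt "0 0 0 0 0 0 0"

```text
t: 6.8
tool_pos: [0.5602, 0.116, 0.1818]
tool_rot: [0.0, 0.998, 0.06, 0.001]
wrist_force: [-0.1, -0.5, 6.4]
gripper_width: 0.0129
```

servo_tool --pt "0 0 -0.1 0 0 0 0" --pt "0 0 -0.1 0 0 0 0" --pt "0 0 -0.1 0 0 0 0" --pt "0 0 0 0 0 0 0" --pt "0 0 0 0 0 0 0"

```text
t: 7.3
tool_pos: [0.5602, 0.116, 0.1791]
tool_rot: [0.0, 0.998, 0.06, 0.002]
wrist_force: [-0.5, -1.0, 8.0]
gripper_width: 0.0131
```

servo_tool --pt "0 0 -0.1 0 0 0 0" --pt "0 0 -0.1 0 0 0 0" --pt "0 0 -0.1 0 0 0 0" --pt "0 0 -0.1 0 0 0 0" --pt "0 0 -0.1 0 0 0 0" --pt "0 0 0 0 0 0 0" --pt "0 0 0 0 0 0 0"

```text
t: 8.0
tool_pos: [0.5602, 0.116, 0.1746]
tool_rot: [-0.0, 0.998, 0.06, 0.002]
wrist_force: [-1.5, -0.8, 10.0]
gripper_width: 0.0122
```

servo_tool --pt "0 0 -0.1 0 0 0 0" --pt "0 0 -0.1 0 0 0 0" --pt "0 0 -0.1 0 0 0 0" --pt "0 0 -0.1 0 0 0 0" --pt "0 0 -0.1 0 0 0 0" --pt "0 0 0 0 0 0 0" --pt "0 0 0 0 0 0 0"

```text
t: 8.7
tool_pos: [0.5602, 0.116, 0.17]
tool_rot: [-0.0, 0.998, 0.06, 0.002]
wrist_force: [-2.2, -0.4, 12.6]
gripper_width: 0.0125
```

```bash
python3 w.py w5
```

```text
t 8.7 tcp [0.5602 0.116  0.17  ] psi 0.120862455014808 z [ 0.0036  0.0003 -1.    ] F [-2.1783 -0.4379 12.5509] M [-0.1765  0.4897  0.023 ] w 0.012519017315228564 j6 1.6344528870527337
```

View pics/w5.png

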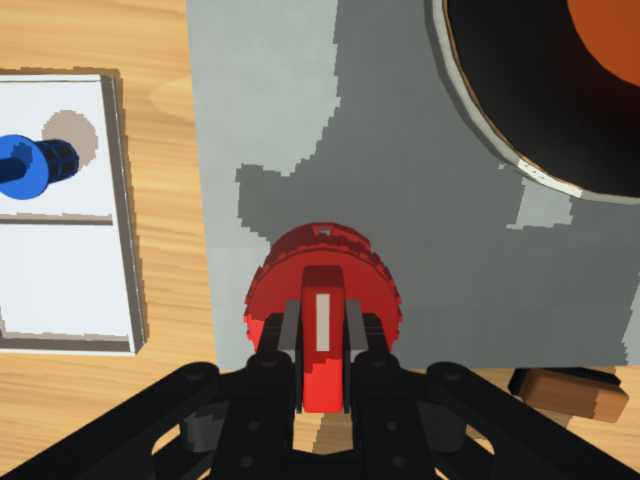

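The cap is still square in the grip and going down with the deck (force 12.6 N). I need a little more travel.

servo_tool --pt "0 0 -0.1 0 0 0 0" --pt "0 0 -0.1 0 0 0 0" --pt "0 0 -0.1 0 0 0 0" --pt "0 0 -0.05 0 0 0 0" --pt "0 0 0 0 0 0 0" --pt "0 0 0 0 0 0 0"

```text
t: 9.35
tool_pos: [0.5602, 0.116, 0.1668]
tool_rot: [-0.0, 0.998, 0.06, 0.002]
wrist_force: [-3.6, -0.3, 13.8]
gripper_width: 0.0127
```

servo_tool --pt "-0.05 0 0 0 0 0 0" --pt "0 0 -0.05 0 0 0 0" --pt "0 0 0 0 0 0 0" --pt "0 0 0 0 0 0 0"

```text
t: 9.75
tool_pos: [0.5602, 0.116, 0.1665]
tool_rot: [-0.0, 0.998, 0.06, 0.003]
wrist_force: [-2.3, -1.5, 14.6]
gripper_width: 0.013
```

servo_tool --pt "0 0 0 0 0 0.06 0" --pt "0 0 0 0 0 0.06 0" --pt "0 0 0 0 0 0 0"

```text
t: 10.05
tool_pos: [0.5605, 0.1162, 0.1666]
tool_rot: [-0.0, 0.993, 0.12, 0.003]
wrist_force: [-1.4, -0.6, 15.6]
gripper_width: 0.0126
```

```bash
python3 w.py w6
```

```text
t 10.05 tcp [0.5605 0.1162 0.1666] psi 0.24158816042939707 z [ 0.0057  0.0008 -1.    ] F [-1.4456 -0.594  15.61  ] M [-0.0636  0.3096  0.0031] w 0.012554359712849322 j6 1.5137375610803918
```

View pics/w6.png

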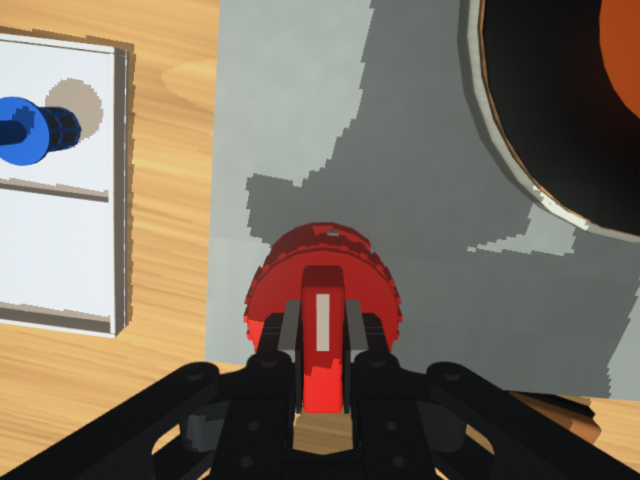

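The cap turned with the gripper by 7° with almost no torque, so the catch is clear. Continuing.

servo_tool --pt "0 0 0.03 0 0 0.08 0" --pt "0 0 0 0 0 0.08 0" --pt "0 0 0 0 0 0.08 0" --pt "0 0 0 0 0 0.08 0" --pt "0 0 0 0 0 0 0"

```text
t: 10.6
tool_pos: [0.5609, 0.1164, 0.167]
tool_rot: [0.0, 0.961, 0.277, 0.003]
wrist_force: [-0.3, 1.4, 14.7]
gripper_width: 0.0129
```

```bash
python3 w.py w7
```

```text
t 10.6 tcp [0.5609 0.1164 0.167 ] psi 0.5618836308944745 z [ 0.0069  0.0014 -1.    ] F [-0.316   1.4053 14.7083] M [ 0.031   0.2513 -0.0067] w 0.012850471495791915 j6 1.1933953953619065
```

servo_tool --pt "0 0 0 0 0 0.08 0" --pt "0 0 0 0 0 0.08 0" --pt "0 0 0 0 0 0.08 0" --pt "0 0 0 0 0 0.08 0" --pt "0 0 0 0 0 0.08 0" --pt "0 0 0 0 0 0.04 0" --pt "0 0 0 0 0 0 0"

```text
t: 11.35
tool_pos: [0.5611, 0.1165, 0.1671]
tool_rot: [0.001, 0.877, 0.48, 0.004]
wrist_force: [-0.6, -0.2, 14.4]
gripper_width: 0.0127
```

```bash
python3 w.py w8
```

```text
t 11.35 tcp [0.5611 0.1165 0.1671] psi 1.0011395061135782 z [ 0.0072  0.0016 -1.    ] F [-0.6031 -0.1984 14.3895] M [0.1141 0.1844 0.0281] w 0.012738318011067432 j6 0.7540556638660021
```

Turned by 0.88 rad so far. Now small steps until the wall.

servo_tool --pt "0 0 0 0 0 0.03 0" --pt "0 0 0 0 0 0.03 0" --pt "0 0 0 0 0 0 0"

```text
t: 11.7
tool_pos: [0.5611, 0.1165, 0.1671]
tool_rot: [0.001, 0.863, 0.506, 0.004]
wrist_force: [-0.1, 0.3, 13.3]
gripper_width: 0.0127
```

```bash
python3 w.py w9
```

```text
t 11.7 tcp [0.5611 0.1165 0.1671] psi 1.0609551957119285 z [ 0.0073  0.0016 -1.    ] F [-0.0741  0.2991 13.3408] M [ 0.0601  0.1855 -0.043 ] w 0.012656225920045512 j6 0.6942729003934996
```

servo_tool --pt "0 0 0 0 0 0.03 0" --pt "0 0 0 0 0 0.03 0" --pt "0 0 0 0 0 0 0"

```text
t: 12.05
tool_pos: [0.5611, 0.1166, 0.1671]
tool_rot: [0.001, 0.847, 0.532, 0.004]
wrist_force: [-0.2, -0.1, 13.8]
gripper_width: 0.0125
```

```bash
python3 w.py w10
```

```text
t 12.05 tcp [0.5611 0.1166 0.1671] psi 1.12102292945783 z [ 0.0072  0.0017 -1.    ] F [-0.1537 -0.0627 13.7573] M [ 0.0563  0.2383 -0.0533] w 0.012471900505264089 j6 0.6342324369709131
```

View pics/w10.png

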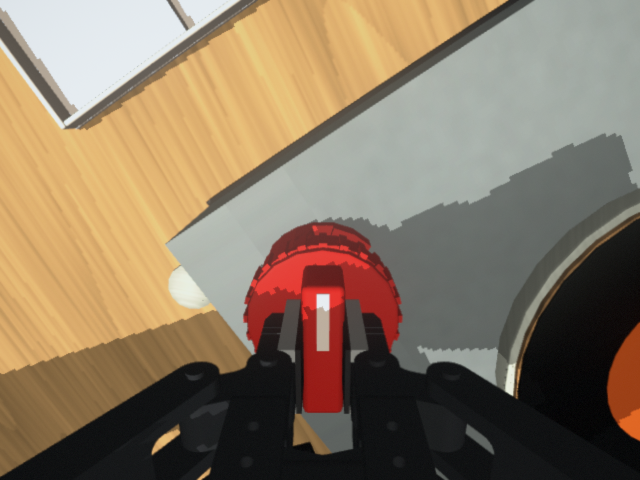

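servo_tool --pt "0 0 0 0 0 0.03 0" --pt "0 0 0 0 0 0.02 0" --pt "0 0 0 0 0 0 0"

```text
t: 12.4
tool_pos: [0.5611, 0.1165, 0.1671]
tool_rot: [0.001, 0.834, 0.552, 0.003]
wrist_force: [-0.3, 0.4, 14.4]
gripper_width: 0.0126
```

```bash
python3 w.py w11
```

```text
t 12.4 tcp [0.5611 0.1165 0.1671] psi 1.170742925381218 z [ 0.0072  0.0016 -1.    ] F [-0.3022  0.4158 14.4014] M [ 0.0424  0.1607 -0.1111] w 0.012622125917925772 j6 0.5844808882694879
```

The reaction torque has risen to −0.11 Nm at about 60°, so the wall is reached. Now I let the cap rise slowly.

servo_tool --pt "0 0 0.1 0 0 -0.01 0" --pt "0 0 0.1 0 0 -0.01 0" --pt "0 0 0.1 0 0 0 0" --pt "0 0 0.1 0 0 0 0" --pt "0 0 0.1 0 0 0 0" --pt "0 0 0.1 0 0 0 0" --pt "0 0 0.1 0 0 0 0" --pt "0 0 0.1 0 0 0 0" --pt "0 0 0 0 0 0 0"

```text
t: 13.35
tool_pos: [0.5611, 0.1165, 0.1745]
tool_rot: [0.001, 0.839, 0.544, 0.003]
wrist_force: [1.6, -0.0, 10.0]
gripper_width: 0.0128
```

```bash
python3 w.py w12
```

```text
t 13.35 tcp [0.5611 0.1165 0.1745] psi 1.1508951151101365 z [ 0.0069  0.0014 -1.    ] F [ 1.5716 -0.0191  9.9945] M [ 0.1078 -0.0189  0.0356] w 0.012795043362483879 j6 0.6044162106675769
```

servo_tool --pt "0 0 0.15 0 0 0 0" --pt "0 0 0.15 0 0 0 0" --pt "0 0 0.15 0 0 0 0" --pt "0 0 0.15 0 0 0 0" --pt "0 0 0.15 0 0 0 0" --pt "0 0 0.15 0 0 0 0" --pt "0 0 0 0 0 0 0"

```text
t: 14.1
tool_pos: [0.561, 0.1165, 0.1827]
tool_rot: [0.001, 0.839, 0.544, 0.003]
wrist_force: [2.4, 1.2, 7.3]
gripper_width: 0.0129
```

```bash
python3 w.py w13
```

```text
t 14.1 tcp [0.561  0.1165 0.1827] psi 1.1507240750213446 z [ 0.0064  0.0014 -1.    ] F [2.4358 1.2159 7.3126] M [ 0.1761 -0.2163  0.0417] w 0.012895669236449029 j6 0.6045916039543563
```

servo_tool --pt "0 0 0.15 0 0 0 0" --pt "0 0 0.15 0 0 0 0" --pt "0 0 0.15 0 0 0 0" --pt "0 0 0.15 0 0 0 0" --pt "0 0 0 0 0 0 0"

```text
t: 14.65
tool_pos: [0.5588, 0.1159, 0.1866]
tool_rot: [0.0, 0.839, 0.544, -0.0]
wrist_force: [1.3, 0.3, 2.8]
gripper_width: 0.0126
```

```bash
python3 w.py w14
```

```text
t 14.65 tcp [0.5588 0.1159 0.1866] psi 1.150752104086035 z [-0.0002 -0.0001 -1.    ] F [1.2804 0.2504 2.8129] M [ 0.0145 -0.2757  0.0392] w 0.012580944169780254 j6 0.6045910099105333
```

View pics/w14.png

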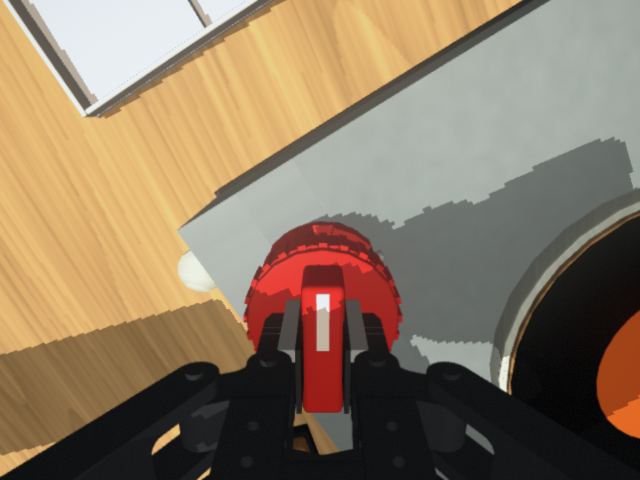

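servo_tool --pt "0 0 0.15 0 0 0 0" --pt "0 0 0.15 0 0 0 0" --pt "0 0 0.15 0 0 0 0" --pt "0 0 0.15 0 0 0 0" --pt "0 0 0 0 0 0 0"

```text
t: 15.2
tool_pos: [0.5584, 0.116, 0.1924]
tool_rot: [-0.0, 0.839, 0.544, -0.001]
wrist_force: [-0.5, 0.5, -1.4]
gripper_width: 0.0125
```

```bash
python3 w.py w15
```

```text
t 15.2 tcp [0.5584 0.116  0.1924] psi 1.1507786547448238 z [-0.0012 -0.0002 -1.    ] F [-0.4712  0.4778 -1.3781] M [ 0.0222 -0.0126  0.0367] w 0.01254901054317884 j6 0.6045876140984929
```

The force is now about the cap's own weight, so the cap is free. Lifting straight up.

servo_tool --pt "0 0 0.5 0 0 0 0" --pt "0 0 0.8 0 0 0 0" --pt "0 0 1 0 0 0 0" --pt "0 0 1.5 0 0 0 0" --pt "0 0 2 0 0 0 0" --pt "0 0 2 0 0 0 0" --pt "0 0 1 0 0 0 0" --pt "0 0 0 0 0 0 0"

```text
t: 16.05
tool_pos: [0.5596, 0.1162, 0.2827]
tool_rot: [0.001, 0.839, 0.544, 0.002]
wrist_force: [-0.2, 0.7, -1.9]
gripper_width: 0.0125
```

```bash
python3 w.py s16 side; python3 w.py w16
```

```text
t 16.05 tcp [0.5596 0.1162 0.2827] psi 1.150827450945947 z [ 0.0039  0.0007 -1.    ] F [-0.2282  0.7052 -1.94  ] M [ 0.0176 -0.0488 -0.0273] w 0.012492458886373153 j6 0.6045651351536678
t 16.1 tcp [0.559  0.1161 0.2812] psi 1.1508291651789977 z [ 0.0013  0.0002 -1.    ] F [-0.233  -0.4004 -0.9996] M [-0.0033 -0.0496 -0.0011] w 0.013195077599279518 j6 0.6045828045374703
```

View pics/s16.png

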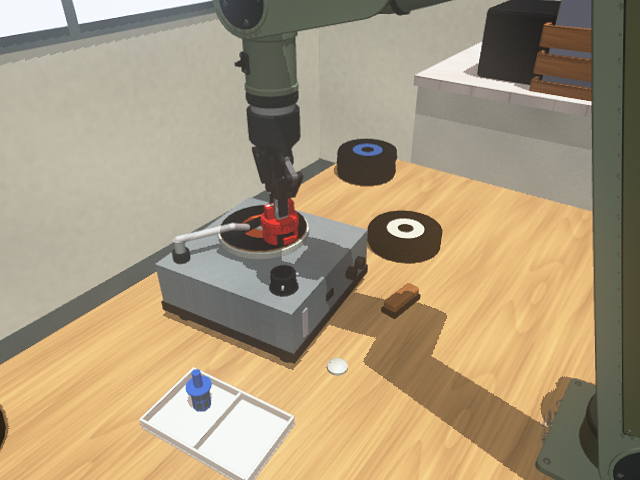

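View pics/w16.png

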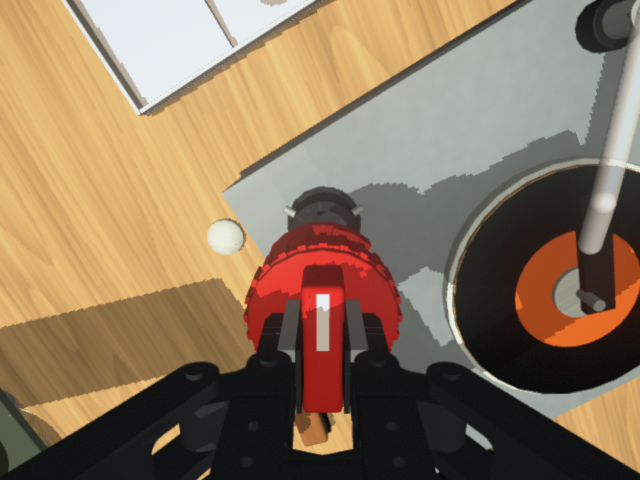

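The side view shows the cap held upright in the fingers at (283,225) and the open black neck at (284,280). The wrist view shows the neck with its pins at (324,210).

Run:
```python
from fit import *
S=ctrl.capture("side");o=ctrl.get_obs();print(o["tool_pos"])
m=redm(S);print(m.sum(), fit(S,m,capparts,[.559,.116,.236,1.15],(0,1,2)))
```

```text
[0.5583 0.1159 0.2797]
1178 (array([0.5713, 0.1023, 0.2282, 1.15  ]), np.float64(0.2786502546689304))
```

servo_tool --pt "-0.3 1 0 0 0 0 0" --pt "-0.7 2 0 0 0 0 0" --pt "-1.0 3 0 0 0 0 0" --pt "-1.1 3 0 0 0 0 0" --pt "-1.1 3 -1.0 0 0 0 0" --pt "-1.1 3 -1.5 0 0 0 0" --pt "-1.1 2 -1.5 0 0 0 0" --pt "-1 1.5 -1 0 0 0 0" --pt "-0.5 1.3 -1 0 0 0 0" --pt "0 0 0 0 0 0 0" --pt "0 0 0 0 0 0 0"

```text
t: 17.3
tool_pos: [0.48, 0.314, 0.2205]
tool_rot: [0.0, 0.839, 0.544, -0.0]
wrist_force: [1.0, -0.3, -1.0]
gripper_width: 0.0128
```

```bash
python3 w.py s17 side; python3 w.py w17;python3 - <<'E'
from fit import *
S=ctrl.capture("side");o=ctrl.get_obs();print(o["tool_pos"])
m=redm(S);print(m.sum(), fit(S,m,capparts,[.48,.314,.17,1.15],(0,1,2)))
E
```

```text
t 17.3 tcp [0.48   0.314  0.2205] psi 1.1513462083284314 z [-0.     -0.0008 -1.    ] F [ 1.0177 -0.2858 -0.9718] M [-0.0515 -0.036  -0.0535] w 0.012833188064081088 j6 0.9792771425702341
t 17.35 tcp [0.4805 0.3137 0.221 ] psi 1.1505399951581723 z [ 0.0009 -0.0002 -1.    ] F [ 0.1511 -0.844  -0.8467] M [-0.0493 -0.0279  0.0098] w 0.012566101030384365 j6 0.9792600058948212
[0.4807 0.3135 0.2213]
1618 (array([0.4864, 0.3086, 0.1743, 1.15  ]), np.float64(0.32938040791100126))
```

View pics/s17.png

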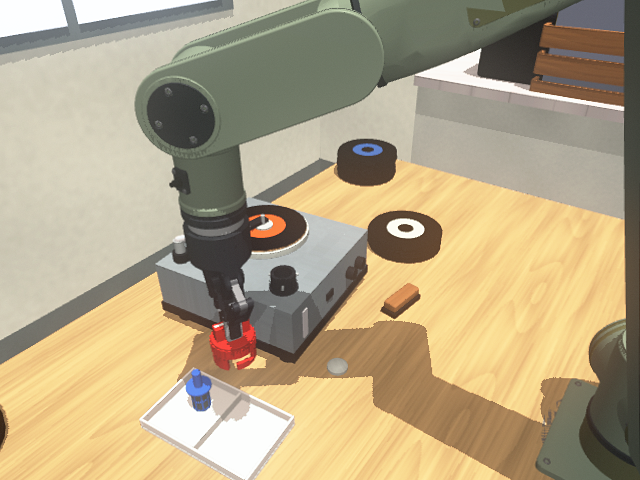

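View pics/w17.png

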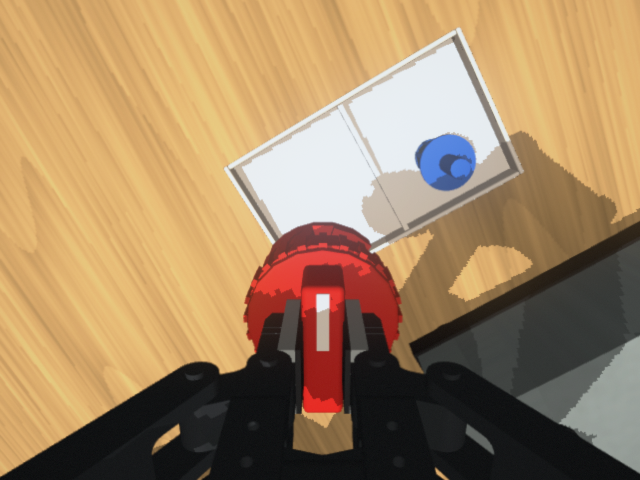

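The cap is upright over the tray's empty half; in the wrist view the bay is just beyond the cap and the basket is at (447,165), clear of it. Descending.

servo_tool --pt "0 0 -2 0 0 0 0" --pt "0 0 -3 0 0 0 0" --pt "0 0 -3 0 0 0 0" --pt "0 0 -3 0 0 0 0" --pt "0 0 -2 0 0 0 0" --pt "0 0 -1 0 0 0 0" --pt "0 0 -0.8 0 0 0 0" --pt "0 0 0 0 0 0 0" --pt "0 0 0 0 0 0 0"

```text
t: 18.35
tool_pos: [0.4807, 0.3143, 0.0736]
tool_rot: [0.0, 0.839, 0.544, 0.001]
wrist_force: [1.2, -0.8, -0.5]
gripper_width: 0.0129
```

```bash
python3 w.py s18 side; python3 w.py w18
```

```text
t 18.35 tcp [0.4807 0.3143 0.0736] psi 1.1505369146437736 z [ 0.0018  0.001  -1.    ] F [ 1.1566 -0.7662 -0.5081] M [-0.0299 -0.0485  0.0037] w 0.012910924832566268 j6 0.9794946344888973
t 18.4 tcp [0.4807 0.3144 0.0738] psi 1.150647560832537 z [ 0.0021  0.0012 -1.    ] F [ 0.1704 -0.2355 -0.5261] M [ 0.0011 -0.0483  0.0352] w 0.013096483362396013 j6 0.979457119465465
```

View pics/s18.png

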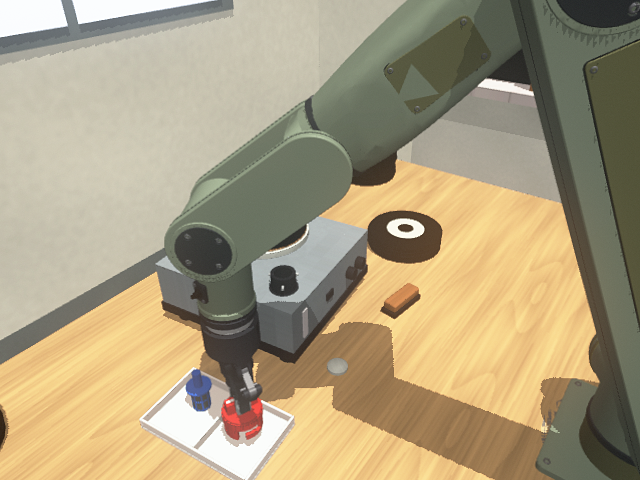

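View pics/w18.png

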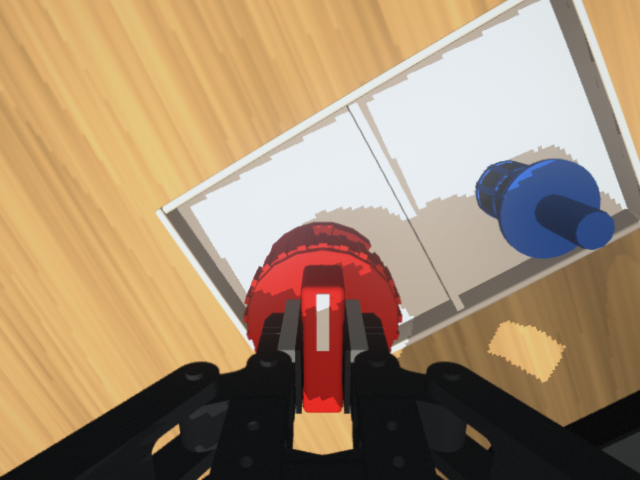

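The cap is above the empty bay, clear of the divider, and the basket at (550,207) is undisturbed. Going down to contact.

servo_tool --pt "0 0 -0.8 0 0 0 0" --pt "0 0 -0.6 0 0 0 0" --pt "0 0 -0.4 0 0 0 0" --pt "0 0 -0.2 0 0 0 0" --pt "0 0 0 0 0 0 0"

```text
t: 18.95
tool_pos: [0.4796, 0.3139, 0.0521]
tool_rot: [0.0, 0.839, 0.544, -0.0]
wrist_force: [-0.3, -0.3, -0.9]
gripper_width: 0.0128
```

servo_tool --pt "0 0 -0.1 0 0 0 0" --pt "0 0 0 0 0 0 0" --pt "0 0 0 0 0 0 0"

```text
t: 19.25
tool_pos: [0.48, 0.3141, 0.0518]
tool_rot: [0.0, 0.839, 0.544, 0.0]
wrist_force: [1.1, -0.1, -0.8]
gripper_width: 0.0129
```

servo_tool --pt "0 0 -0.1 0 0 0 0" --pt "0 0 -0.05 0 0 0 0" --pt "0 0 0 0 0 0 0"

```text
t: 19.55
tool_pos: [0.4799, 0.314, 0.0501]
tool_rot: [0.0, 0.839, 0.544, -0.0]
wrist_force: [0.1, -0.9, 0.1]
gripper_width: 0.0127
```

```bash
python3 w.py s19 side
python3 - <<'E'
import cv2
i=cv2.imread("pics/s19.png");cv2.imwrite("pics/s19z.png",cv2.resize(i[360:470,140:300],None,fx=5,fy=5,interpolation=2))
E
```

```text
t 19.55 tcp [0.4799 0.314  0.0501] psi 1.1507867683032522 z [-0.     -0.0001 -1.    ] F [ 0.1185 -0.8683  0.0525] M [ 0.0148 -0.0611 -0.0171] w 0.012658608095690351 j6 0.9795152029809491
```

View pics/s19z.png

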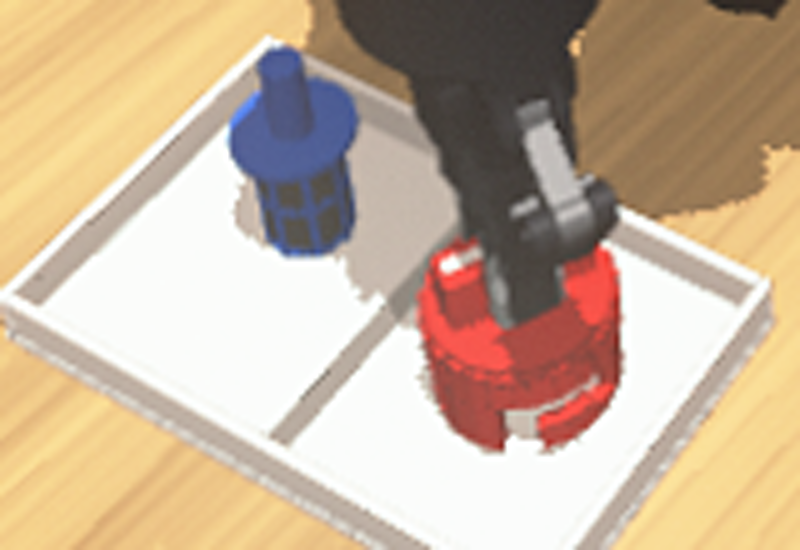

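The cap's lower edge is about at the floor in the middle of the bay. I go on in 0.5 mm steps for a definite contact force.

servo_tool --pt "0 0 -0.05 0 0 0 0" --pt "0 0 0 0 0 0 0" --pt "0 0 0 0 0 0 0"

```text
t: 19.9
tool_pos: [0.4799, 0.314, 0.0496]
tool_rot: [0.0, 0.839, 0.544, 0.0]
wrist_force: [0.3, 0.6, -1.6]
gripper_width: 0.0126
```

servo_tool --pt "0 0 -0.05 0 0 0 0" --pt "0 0 0 0 0 0 0"

```text
t: 20.1
tool_pos: [0.4799, 0.314, 0.0491]
tool_rot: [0.0, 0.839, 0.544, -0.0]
wrist_force: [0.5, 1.1, -1.4]
gripper_width: 0.0126
```

servo_tool --pt "0 0 -0.05 0 0 0 0" --pt "0 0 0 0 0 0 0"

```text
t: 20.3
tool_pos: [0.4799, 0.314, 0.0486]
tool_rot: [0.0, 0.839, 0.544, -0.0]
wrist_force: [0.5, -0.2, -0.9]
gripper_width: 0.0129
```

servo_tool --pt "0 0 -0.05 0 0 0 0" --pt "0 0 0 0 0 0 0"

```text
t: 20.5
tool_pos: [0.4799, 0.314, 0.0481]
tool_rot: [0.0, 0.839, 0.544, -0.0]
wrist_force: [-0.5, 0.4, -0.3]
gripper_width: 0.0127
```

servo_tool --pt "0 0 -0.05 0 0 0 0" --pt "0 0 0 0 0 0 0"

```text
t: 20.7
tool_pos: [0.4799, 0.314, 0.0476]
tool_rot: [0.0, 0.839, 0.544, -0.0]
wrist_force: [0.2, 0.3, -0.6]
gripper_width: 0.0131
```

servo_tool --pt "0 0 -0.05 0 0 0 0" --pt "0 0 0 0 0 0 0"

```text
t: 20.9
tool_pos: [0.4799, 0.314, 0.0471]
tool_rot: [0.0, 0.839, 0.544, -0.0]
wrist_force: [0.6, 0.3, -1.4]
gripper_width: 0.0128
```

servo_tool --pt "0 0 -0.05 0 0 0 0" --pt "0 0 0 0 0 0 0"

```text
t: 21.1
tool_pos: [0.4799, 0.314, 0.0466]
tool_rot: [0.0, 0.839, 0.544, -0.0]
wrist_force: [0.4, -0.4, -0.6]
gripper_width: 0.0127
```

```bash
python3 w.py s20 side
python3 - <<'E'
import cv2
i=cv2.imread("pics/s20.png");cv2.imwrite("pics/s20z.png",cv2.resize(i[360:470,140:300],None,fx=5,fy=5,interpolation=2))
E
```

```text
t 21.1 tcp [0.4799 0.314  0.0466] psi 1.1507968783899356 z [-0.     -0.0001 -1.    ] F [ 0.4106 -0.4125 -0.6252] M [-0.0335 -0.0115 -0.018 ] w 0.012656325184107593 j6 0.9794732185950028
```

View pics/s20z.png

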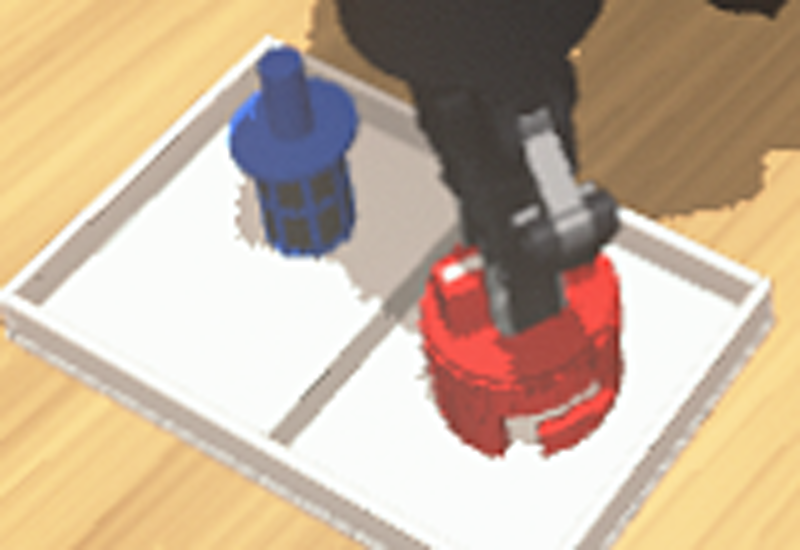

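servo_tool --pt "0 0 -0.05 0 0 0 0" --pt "0 0 -0.05 0 0 0 0" --pt "0 0 0 0 0 0 0"

```text
t: 21.45
tool_pos: [0.4798, 0.314, 0.0456]
tool_rot: [0.0, 0.839, 0.544, -0.0]
wrist_force: [0.2, 0.0, 0.2]
gripper_width: 0.0126
```

servo_tool --pt "0 0 -0.05 0 0 0 0" --pt "0 0 0 0 0 0 0"

```text
t: 21.65
tool_pos: [0.4799, 0.314, 0.0451]
tool_rot: [0.0, 0.839, 0.544, -0.0]
wrist_force: [-0.2, -0.3, -1.1]
gripper_width: 0.0127
```

servo_tool --pt "0 0 -0.05 0 0 0 0" --pt "0 0 0 0 0 0 0"

```text
t: 21.85
tool_pos: [0.4799, 0.314, 0.0446]
tool_rot: [0.0, 0.839, 0.544, -0.0]
wrist_force: [-0.4, 0.3, -0.7]
gripper_width: 0.0127
```

servo_tool --pt "0 0 -0.05 0 0 0 0" --pt "0 0 0 0 0 0 0"

```text
t: 22.05
tool_pos: [0.4799, 0.314, 0.0441]
tool_rot: [0.0, 0.839, 0.544, -0.0]
wrist_force: [0.4, -0.8, -0.9]
gripper_width: 0.0127
```

servo_tool --pt "0 0 -0.05 0 0 0 0" --pt "0 0 0 0 0 0 0"

```text
t: 22.25
tool_pos: [0.4799, 0.314, 0.0436]
tool_rot: [0.0, 0.839, 0.544, 0.0]
wrist_force: [-0.0, -0.0, -1.7]
gripper_width: 0.0129
```

servo_tool --pt "0 0 -0.05 0 0 0 0" --pt "0 0 0 0 0 0 0"

```text
t: 22.45
tool_pos: [0.4799, 0.314, 0.0435]
tool_rot: [0.0, 0.839, 0.544, 0.0]
wrist_force: [-1.2, -0.7, 3.8]
gripper_width: 0.013
```

servo_tool --pt "0 0 -0.05 0 0 0 0" --pt "0 0 0 0 0 0 0"

```text
t: 22.65
tool_pos: [0.4799, 0.314, 0.0435]
tool_rot: [0.0, 0.839, 0.544, 0.0]
wrist_force: [-1.7, -2.1, 6.6]
gripper_width: 0.0128
```

```bash
python3 w.py s21 side
python3 - <<'E'
import cv2
i=cv2.imread("pics/s21.png");cv2.imwrite("pics/s21z.png",cv2.resize(i[360:470,140:300],None,fx=5,fy=5,interpolation=2))
E
```

```text
t 22.65 tcp [0.4799 0.314  0.0435] psi 1.1508008591967025 z [ 0.0004  0.0001 -1.    ] F [-1.7321 -2.0557  6.5583] M [-0.1742  0.3455  0.0176] w 0.012819878742880611 j6 0.9794589147466378
```

View pics/s21z.png

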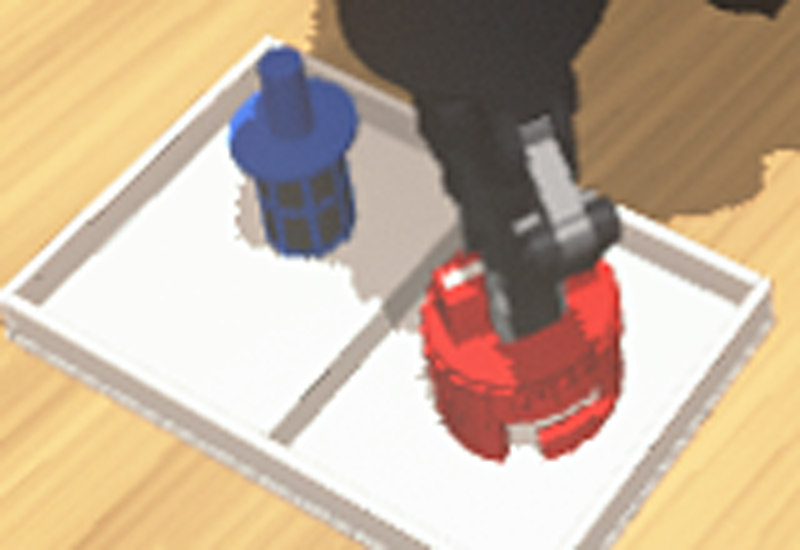

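Contact is at TCP z 0.0435 (6.6 N) with the cap flat on the floor. I ease off 0.5 mm, open and rise.

servo_tool --pt "0 0 0.05 0 0 0 0" --pt "0 0 0 0 0 0 0.15" --pt "0 0 0 0 0 0 0.3" --pt "0 0 0 0 0 0 0.4" --pt "0 0 0 0 0 0 0.4" --pt "0 0 1 0 0 0 0.4" --pt "0 0 2 0 0 0 0.4" --pt "0 0 3 0 0 0 0.4" --pt "0 0 3 0 0 0 0.4" --pt "0 0 3 0 0 0 0.4" --pt "0 0 0 0 0 0 0.4"

```text
t: 23.8
tool_pos: [0.4823, 0.3156, 0.1684]
tool_rot: [0.0, 0.839, 0.544, 0.005]
wrist_force: [-0.2, 0.3, -0.6]
gripper_width: 0.0343
```

```bash
python3 w.py s22 side; python3 w.py w22
```

```text
t 23.8 tcp [0.4823 0.3156 0.1684] psi 1.1508438170080082 z [ 0.0087  0.0054 -0.9999] F [-0.1675  0.3178 -0.5866] M [0.0528 0.0064 0.0185] w 0.03431084556820038 j6 0.9794495140305983
t 23.85 tcp [0.4811 0.3148 0.166 ] psi 1.150786558385742 z [ 0.005   0.0031 -1.    ] F [-1.0814 -0.4116 -0.5475] M [-0.0166  0.0602 -0.0101] w 0.03427479413240454 j6 0.9794659705901979
```

View pics/s22.png

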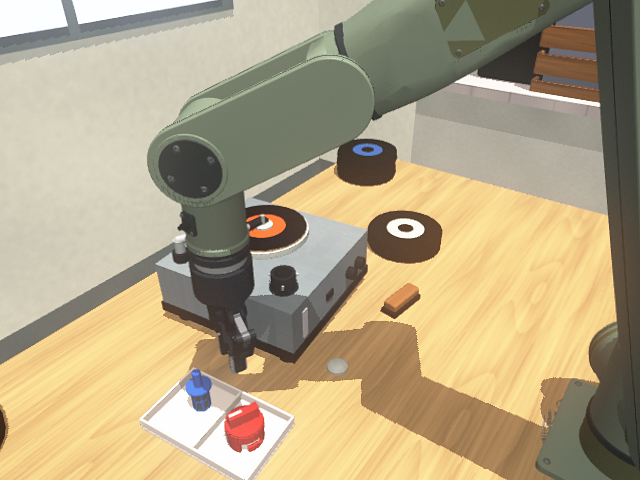

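View pics/w22.png

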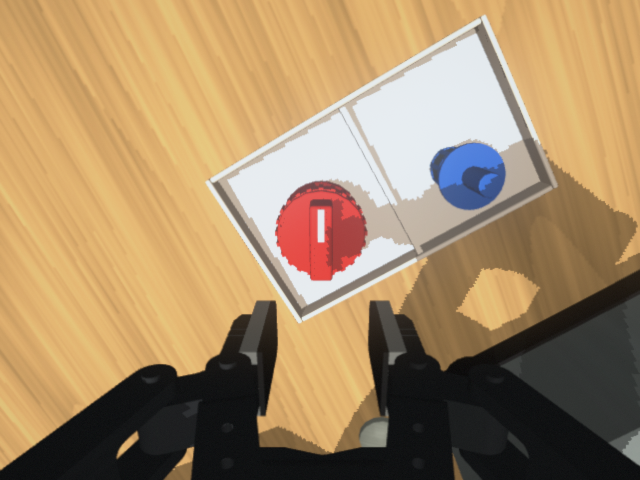

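The cap stands bar up in the empty half at (321,232), and the basket is upright at (468,175). I move over the basket.

servo_tool --pt "2 0 0 0 0 0 0.5" --pt "3 0 0 0 0 0 0.5" --pt "3 -0.1 0 0 0 0 0.5" --pt "2 -0.2 0 0 0 0 0.5" --pt "0 0 0 0 0 0 0.5" --pt "0 0 0 0 0 0 0.5" --pt "0 0 0 0 0 0 0.5"

```text
t: 24.6
tool_pos: [0.5785, 0.3109, 0.1624]
tool_rot: [-0.0, 0.839, 0.544, -0.001]
wrist_force: [-0.1, -0.3, 0.1]
gripper_width: 0.0427
```

```bash
python3 w.py w23
python3 - <<'E'
from fit import *
W=ctrl.capture("wrist");print(W["cx"],W["cy"])
h=cv2.cvtColor(W["img"],cv2.COLOR_BGR2HSV)
m=((abs(h[...,0].astype(int)-110)<14)&(h[...,1]>110)).astype(np.uint8)
k,l,s,c=cv2.connectedComponentsWithStats(m);i=1+np.argmax(s[1:,4]);print(s[i],c[i]);m=(l==i).astype(np.uint8)
print(fit(W,m,bskparts,[.580,.311,.004,0],(0,1)))
E
```

```text
t 24.6 tcp [0.5785 0.3109 0.1624] psi 1.1511839190428483 z [-0.0022 -0.0009 -1.    ] F [-0.0521 -0.3258  0.142 ] M [-0.04    0.0057  0.0616] w 0.04267564475226409 j6 0.8950624769055119
322.4089490518585 240.7189964101259
[ 292  202   65   63 2908] [323.7569 233.293 ]
(array([0.5803, 0.3128, 0.004 , 0.    ]), np.float64(0.1500386863823934))
```

View pics/w23.png

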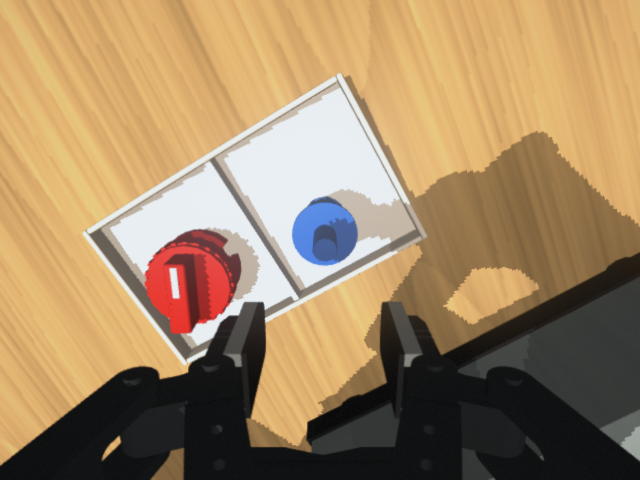

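The stem at (324,241) is centred between the pads (mid ≈323). The fit wants about 2 mm along the tool's x. Descending with that correction.

servo_tool --pt "0.1 0.15 -2 0 0 0 0.5" --pt "0 0 -3 0 0 0 0.5" --pt "0 0 -3 0 0 0 0.5" --pt "0 0 -1.7 0 0 0 0.5" --pt "0 0 -0.7 0 0 0 0.5" --pt "0 0 0 0 0 0 0.5" --pt "0 0 0 0 0 0 0.5"

```text
t: 25.4
tool_pos: [0.5814, 0.313, 0.0603]
tool_rot: [0.0, 0.839, 0.544, 0.001]
wrist_force: [0.1, 0.4, 0.6]
gripper_width: 0.0427
```

```bash
python3 w.py w24;python3 w.py s24 side
```

```text
t 25.4 tcp [0.5814 0.313  0.0603] psi 1.151089219596042 z [ 0.0018  0.0009 -1.    ] F [0.089  0.3956 0.5869] M [-0.0061 -0.0302 -0.059 ] w 0.042664702278985125 j6 0.8962526966593576
t 25.45 tcp [0.5816 0.3131 0.0607] psi 1.1510370354415278 z [ 0.0025  0.0012 -1.    ] F [-0.181   0.423   0.7187] M [ 0.006  -0.0258  0.039 ] w 0.04301167390258672 j6 0.8962267090648431
```

View pics/w24.png

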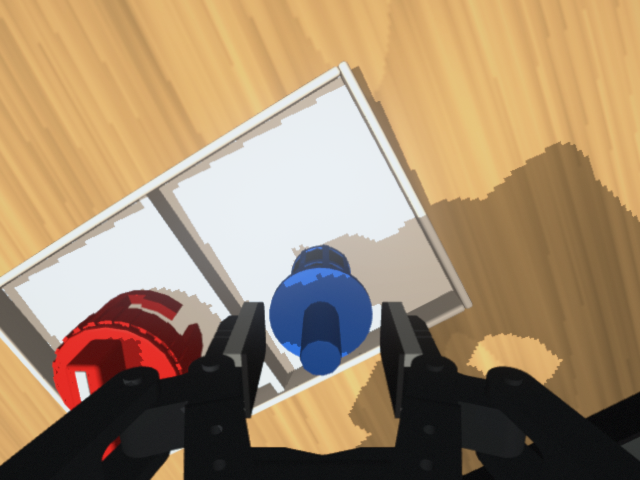

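View pics/s24.png

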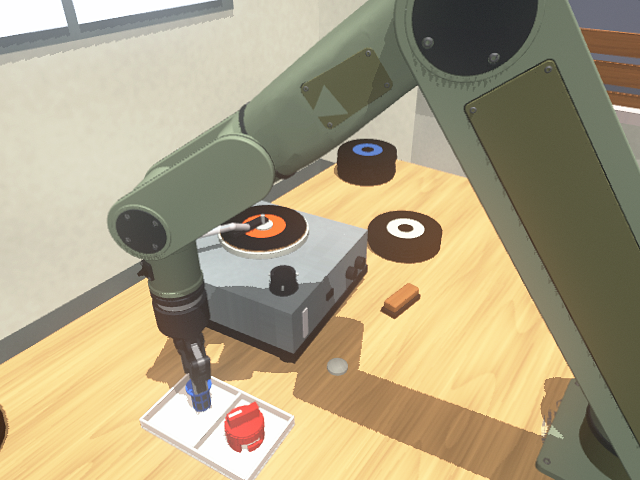

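The stem (column ≈320) lies between the pads (mid ≈323). Closing.

servo_tool --pt "0 0 0 0 0 0 0.5" --pt "0 0 -0.1 0 0 0 0.3" --pt "0 0 0 0 0 0 0.1" --pt "0 0 0 0 0 0 0" --pt "0 0 0 0 0 0 0" --pt "0 0 0 0 0 0 0" --pt "0 0 0 0 0 0 0"

```text
t: 26.2
tool_pos: [0.5811, 0.3126, 0.0585]
tool_rot: [0.0, 0.839, 0.544, 0.0]
wrist_force: [-1.5, -0.3, 3.1]
gripper_width: 0.0121
```

```bash
python3 w.py w25
```

```text
t 26.2 tcp [0.5811 0.3126 0.0585] psi 1.1507581906865831 z [ 0.0006  0.0003 -1.    ] F [-1.535  -0.3424  3.1024] M [ 0.0316  0.0306 -0.0008] w 0.01205707219094537 j6 0.8962678170914958
```

View pics/w25.png

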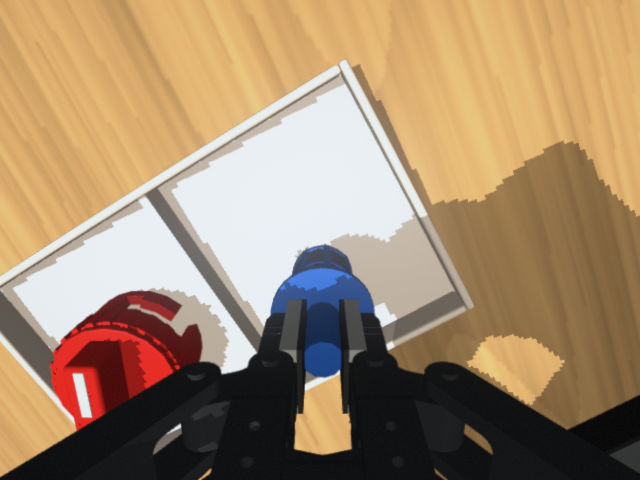

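The stem is gripped square (width 12 mm). Lifting straight up.

servo_tool --pt "0 0 0.5 0 0 0 0" --pt "0 0 1 0 0 0 0" --pt "0 0 2 0 0 0 0" --pt "0 0 3 0 0 0 0" --pt "0 0 3 0 0 0 0" --pt "0 0 3 0 0 0 0" --pt "0 0 3 0 0 0 0" --pt "0 0 3 0 0 0 0" --pt "0 0 1.5 0 0 0 0" --pt "0 0 0 0 0 0 0" --pt "0 0 0 0 0 0 0"

```text
t: 27.35
tool_pos: [0.5806, 0.3123, 0.2579]
tool_rot: [0.0, 0.839, 0.544, -0.0]
wrist_force: [0.6, -0.2, -1.6]
gripper_width: 0.0119
```

```bash
python3 w.py w26;python3 w.py s26 side
```

```text
t 27.35 tcp [0.5806 0.3123 0.2579] psi 1.150798955813833 z [-0.0004 -0.0003 -1.    ] F [ 0.5995 -0.2353 -1.5599] M [ 0.0176 -0.0113  0.0591] w 0.011883614616035352 j6 0.8962053806668014
t 27.4 tcp [0.5803 0.3122 0.2569] psi 1.150802762256459 z [-0.002  -0.0011 -1.    ] F [ 1.0826 -0.2137 -0.9998] M [ 0.0134  0.0532 -0.02  ] w 0.012032916847674758 j6 0.8961881130937055
```

View pics/w26.png

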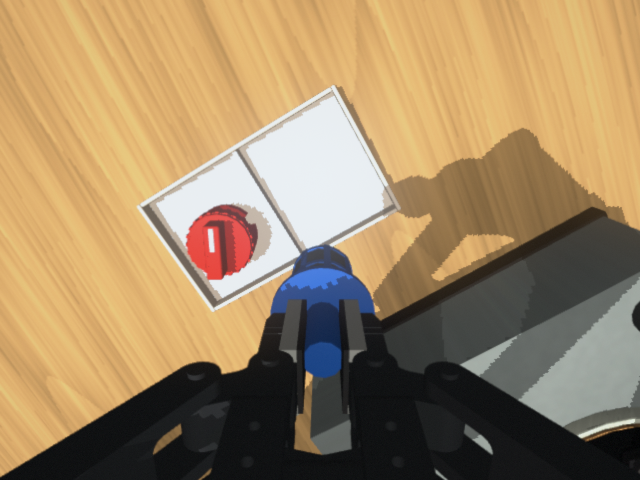

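View pics/s26.png

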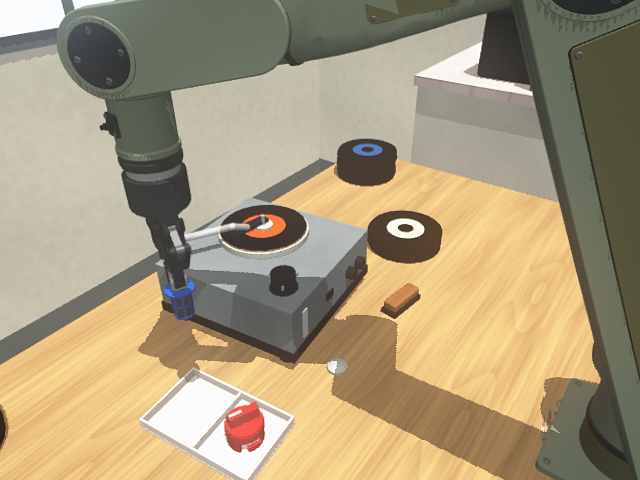

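The basket is held upright and clear. I carry it towards the neck and stop about 5 cm short, so the wrist camera can see the neck's opening.

servo_tool --pt "-0.2 -1.2 0 0 0 0 0" --pt "-0.4 -2.5 0 0 0 0 0" --pt "-0.5 -3 0 0 0 0 0" --pt "-0.6 -3.5 0 0 0 0 0" --pt "-0.6 -3.5 0 0 0 0 0" --pt "-0.6 -3.5 0 0 0 0 0" --pt "-0.6 -3 0 0 0 0 0" --pt "-0.4 -2.5 0 0 0 0 0" --pt "-0.3 -1.5 0 0 0 0 0" --pt "0 0 0 0 0 0 0" --pt "0 0 0 0 0 0 0" --pt "0 0 0 0 0 0 0"

```text
t: 28.65
tool_pos: [0.5391, 0.0715, 0.2579]
tool_rot: [-0.0, 0.839, 0.545, 0.0]
wrist_force: [0.3, -0.2, 0.3]
gripper_width: 0.0119
```

```bash
python3 w.py w27
python3 - <<'E'
from h import *
W=ctrl.capture("wrist");print(ctrl.get_obs()["tool_pos"])
for z in (.1625,):
    a=np.linspace(0,2*np.pi,40)
    im=cv2.resize(W["img"],None,fx=3,fy=3,interpolation=2)
    for r in(.016,.022):
        q=proj(W,np.c_[.559+r*np.cos(a),.1164+r*np.sin(a),0*a+z]); print(q.mean(0))
        cv2.polylines(im,[np.round((q+.5)*3).astype(int)],True,(0,255,255),1)
    c=q.mean(0)*3
    x0=int(min(max(c[0]-300,0),1920-600));y0=int(max(c[1]-300,0));cv2.imwrite("pics/w27z.png",im[y0:y0+600,x0:x0+600]);print(x0,y0)
E
```

```text
t 28.65 tcp [0.5391 0.0715 0.2579] psi 1.1518091342455714 z [-0.0001  0.0004 -1.    ] F [ 0.2537 -0.2393  0.2679] M [ 0.0658 -0.0405 -0.0443] w 0.01188897363855823 j6 0.5292667596809472
[0.53904776 0.07153045 0.25794731]
[323.0865246  161.50833427]
[323.33751232 161.16916257]
670 183
```

View pics/w27.png

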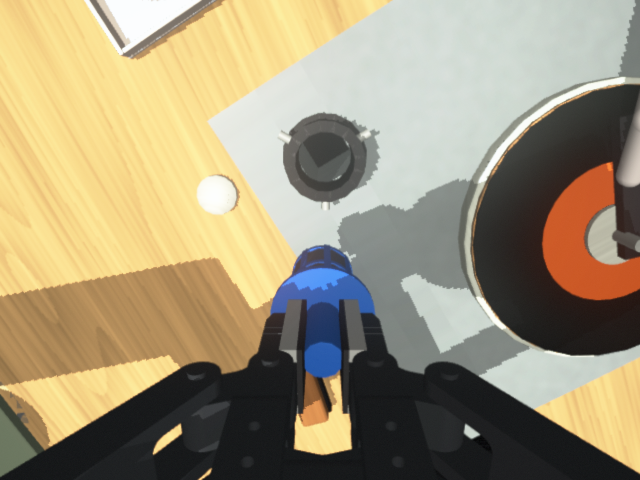

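View pics/w27z.png

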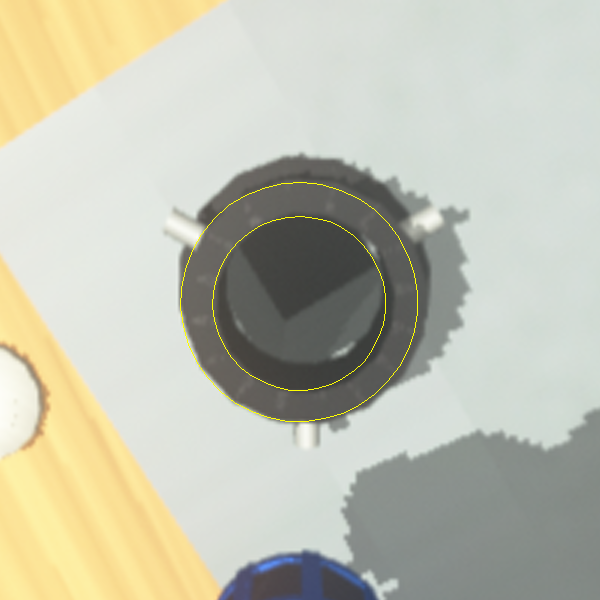

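The neck's opening is at (325,157) in the wrist view with three pins, and the basket is upright in the gripper at (322,300). I check the predicted circles against the rim more closely.

Run:
```python
import cv2
i=cv2.imread("pics/w27.png")[105:215,270:380]
i=cv2.convertScaleAbs(i,alpha=1.8,beta=0)
cv2.imwrite("pics/w27y.png",cv2.resize(i,None,fx=5.4,fy=5.4,interpolation=cv2.INTER_NEAREST))
```

```text
(no output)
```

View pics/w27y.png

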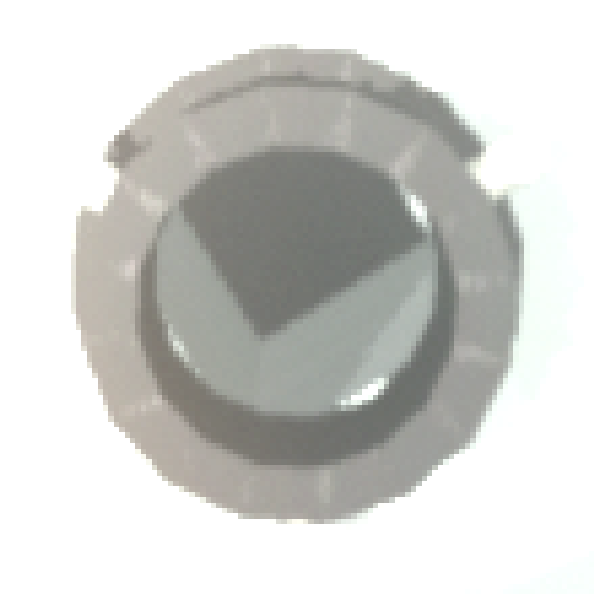

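Run:
```python
from h import *
np.set_printoptions(precision=4,suppress=True)
W=ctrl.capture("wrist");o=ctrl.get_obs();print(o["tool_pos"])
print("neck",onz(W,[[324.4,161.]],.1625))
# basket in hand: predicted flange outline for axis at TCP+d along tool x
ps=1.1515;tx=np.array([np.cos(ps),np.sin(ps)])
a=np.linspace(0,2*np.pi,80)
im=W["img"].copy()
for d,col in((0,(0,255,255)),(.002,(0,255,0)),(-.002,(0,0,255))):
    c=o["tool_pos"][:2]+d*tx; z=o["tool_pos"][2]-.0545+.048
    q=proj(W,np.c_[c[0]+.0205*np.cos(a),c[1]+.0205*np.sin(a),0*a+z]);print(d,q.min(0),q.max(0))
    cv2.polylines(im,[np.round(q*16).astype(int)],True,col,1,shift=4)
    q=proj(W,np.c_[c[0]+.007*np.cos(a),c[1]+.007*np.sin(a),0*a+z+.03]);print(d,q.min(0),q.max(0))
    cv2.polylines(im,[np.round(q*16).astype(int)],True,col,1,shift=4)
cv2.imwrite("pics/w28.png",cv2.resize(im[230:400,240:410],None,fx=3.5,fy=3.5,interpolation=0))
```

```text
[0.539  0.0715 0.258 ]
neck [[0.5602 0.1165 0.1625]]
0 [270.0526 267.9318] [375.0695 362.303 ]
0 [300.939  341.4482] [344.2113 378.8112]
0.002 [269.8542 262.9333] [375.2688 358.0368]
0.002 [300.838  335.8988] [344.3135 373.6255]
-0.002 [270.2501 272.8919] [374.8711 366.5363]
-0.002 [301.0394 346.944 ] [344.1097 383.947 ]
```

View pics/w28.png

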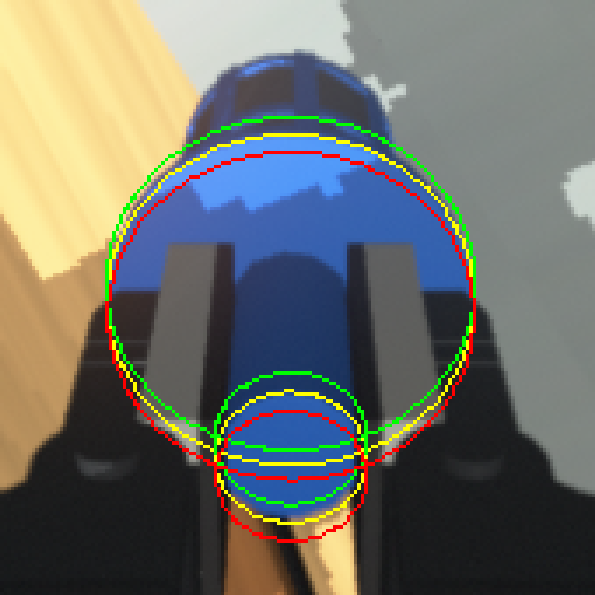

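The basket sits on the TCP axis (yellow outline matches), and the neck comes out at (0.560, 0.1165). I move above it and come down to just above the rim.

servo_tool --pt "0.4 0.9 0 0 0 0 0" --pt "0.6 1.4 0 0 0 0 0" --pt "0.6 1.3 0 0 0 0 0" --pt "0.5 0.9 0 0 0 0 0" --pt "0 0 -1 0 0 0 0" --pt "0 0 -1.2 0 0 0 0" --pt "0 0 -0.8 0 0 0 0" --pt "0 0 0 0 0 0 0" --pt "0 0 0 0 0 0 0" --pt "0 0 0 0 0 0 0"

```text
t: 29.8
tool_pos: [0.5601, 0.1153, 0.2286]
tool_rot: [0.0, 0.839, 0.544, 0.0]
wrist_force: [0.7, -0.3, 0.4]
gripper_width: 0.0118
```

```bash
python3 w.py w29;python3 w.py s29 side
python3 - <<'E'
import cv2
i=cv2.imread("pics/s29.png");cv2.imwrite("pics/s29z.png",cv2.resize(i[210:310,235:335],None,fx=6,fy=6,interpolation=2))
E
```

```text
t 29.8 tcp [0.5601 0.1153 0.2286] psi 1.1503962006515072 z [ 0.001   0.0001 -1.    ] F [ 0.7427 -0.2605  0.3866] M [-0.0146 -0.0456  0.0421] w 0.011811582420865146 j6 0.6033684129444012
t 29.85 tcp [0.5602 0.1153 0.2287] psi 1.150370287972223 z [ 0.0012  0.0001 -1.    ] F [-0.0467  0.4145 -1.0739] M [ 0.0155  0.0109 -0.0295] w 0.011909364971484763 j6 0.6034139353731293
```

View pics/w29.png

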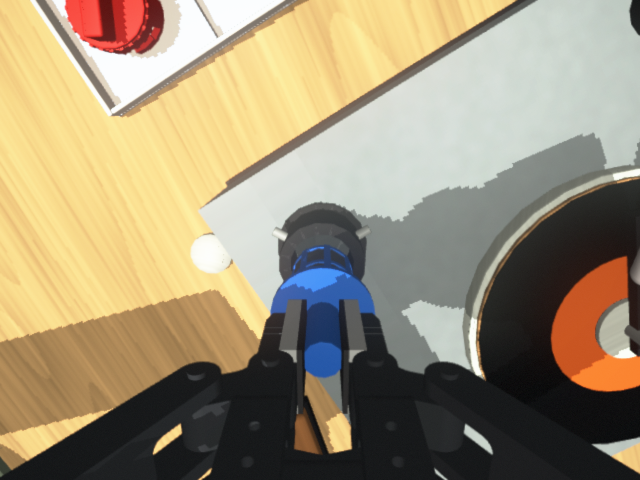

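View pics/s29z.png

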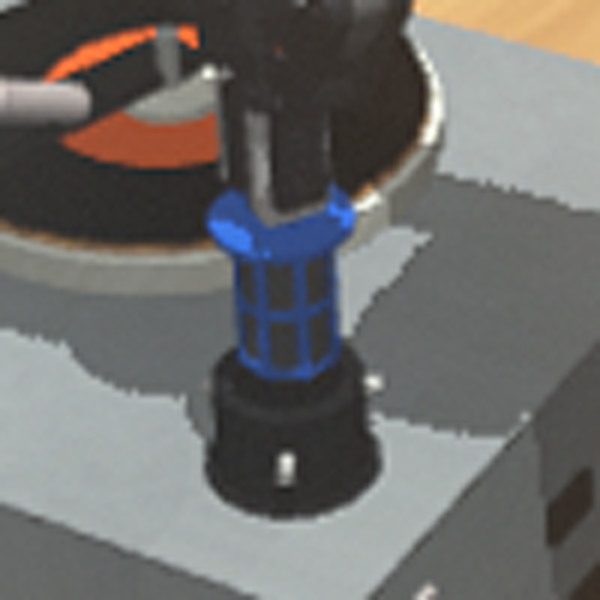

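From the side the basket (centre col ≈287 zoomed) stands over the neck (≈289), and in the wrist view the columns agree (323 vs 322). I add 1 mm in y and go down slowly.

servo_tool --pt "0 0.1 0 0 0 0 0" --pt "0 0 -0.4 0 0 0 0" --pt "0 0 -0.4 0 0 0 0" --pt "0 0 -0.4 0 0 0 0" --pt "0 0 -0.3 0 0 0 0" --pt "0 0 0 0 0 0 0"

```text
t: 30.5
tool_pos: [0.5595, 0.1165, 0.2124]
tool_rot: [-0.0, 0.839, 0.544, -0.001]
wrist_force: [0.5, -0.5, -0.6]
gripper_width: 0.0118
```

```bash
python3 w.py s30 side
python3 - <<'E'
import cv2
i=cv2.imread("pics/s30.png");cv2.imwrite("pics/s30z.png",cv2.resize(i[210:310,235:335],None,fx=6,fy=6,interpolation=2))
E
```

```text
t 30.5 tcp [0.5595 0.1165 0.2124] psi 1.150823959591033 z [-0.0013 -0.0003 -1.    ] F [ 0.5004 -0.4608 -0.5834] M [ 0.0051 -0.0284 -0.0103] w 0.01181943848070599 j6 0.6051169098950213
```

View pics/s30z.png

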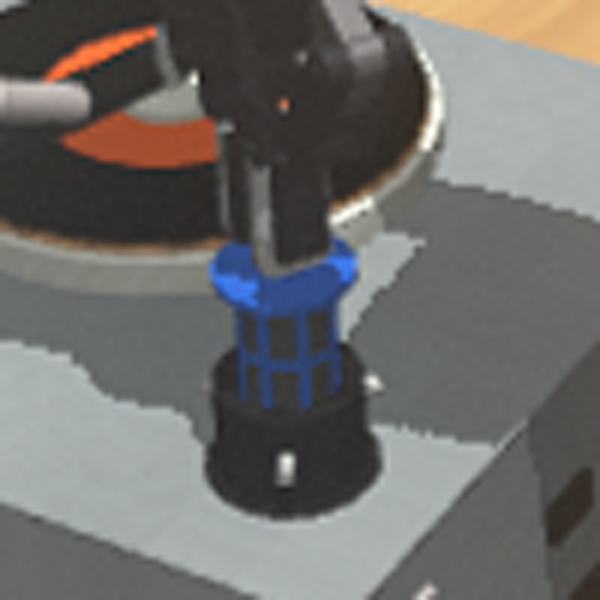

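The basket has entered the bore with no contact force. Continuing down.

servo_tool --pt "0 0 -0.4 0 0 0 0" --pt "0 0 -0.4 0 0 0 0" --pt "0 0 -0.4 0 0 0 0" --pt "0 0 -0.4 0 0 0 0" --pt "0 0 0 0 0 0 0"

```text
t: 31.05
tool_pos: [0.5595, 0.1164, 0.1963]
tool_rot: [-0.0, 0.839, 0.544, -0.001]
wrist_force: [-0.5, 0.3, -0.7]
gripper_width: 0.0117
```

servo_tool --pt "0 0 -0.4 0 0 0 0" --pt "0 0 -0.4 0 0 0 0" --pt "0 0 -0.4 0 0 0 0" --pt "0 0 -0.3 0 0 0 0" --pt "0 0 0 0 0 0 0"

```text
t: 31.55
tool_pos: [0.5596, 0.1165, 0.1815]
tool_rot: [-0.0, 0.839, 0.544, -0.001]
wrist_force: [0.7, -0.7, -0.8]
gripper_width: 0.0118
```

servo_tool --pt "0 0 -0.2 0 0 0 0" --pt "0 0 -0.2 0 0 0 0" --pt "0 0 -0.2 0 0 0 0" --pt "0 0 0 0 0 0 0"

```text
t: 31.95
tool_pos: [0.56, 0.1165, 0.1765]
tool_rot: [0.0, 0.839, 0.544, 0.0]
wrist_force: [-0.8, 0.2, -0.4]
gripper_width: 0.0116
```

servo_tool --pt "0 0 -0.1 0 0 0 0" --pt "0 0 -0.1 0 0 0 0" --pt "0 0 0 0 0 0 0"

```text
t: 32.25
tool_pos: [0.56, 0.1166, 0.1753]
tool_rot: [0.0, 0.839, 0.544, 0.001]
wrist_force: [-1.9, -0.6, 7.5]
gripper_width: 0.0113
```

servo_tool --pt "0 0 -0.1 0 0 0 0" --pt "0 0 -0.1 0 0 0 0" --pt "0 0 0 0 0 0 0"

```text
t: 32.55
tool_pos: [0.56, 0.1166, 0.1736]
tool_rot: [0.0, 0.839, 0.544, 0.001]
wrist_force: [-2.8, -0.4, 7.9]
gripper_width: 0.0121
```

```bash
python3 w.py s31 side
python3 - <<'E'
import cv2
i=cv2.imread("pics/s31.png");cv2.imwrite("pics/s31z.png",cv2.resize(i[210:310,235:335],None,fx=6,fy=6,interpolation=2))
E
```

```text
t 32.55 tcp [0.56   0.1166 0.1736] psi 1.1508764320252118 z [ 0.0015  0.0003 -1.    ] F [-2.8231 -0.3932  7.9374] M [-0.0486  0.4109 -0.0318] w 0.012077173397551799 j6 0.6051206293906384
```

View pics/s31z.png

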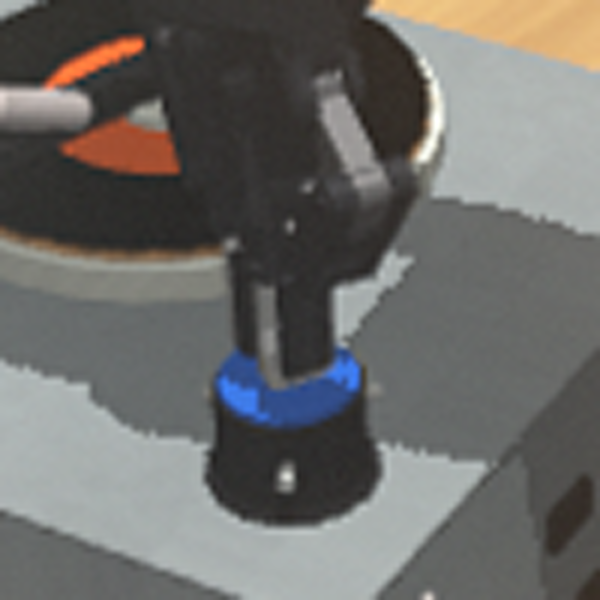

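The flange is down on the rim with 7.9 N pressing the machine lower. I ease up to unload the feet, then open.

servo_tool --pt "0 0 0.1 0 0 0 0" --pt "0 0 0.1 0 0 0 0" --pt "0 0 0.1 0 0 0 0" --pt "0 0 0 0 0 0 0"

```text
t: 33.0
tool_pos: [0.5601, 0.1166, 0.1763]
tool_rot: [0.0, 0.839, 0.544, 0.001]
wrist_force: [-1.9, -0.3, 5.9]
gripper_width: 0.0119
```

servo_tool --pt "0 0 0.1 0 0 0 0" --pt "0 0 0.1 0 0 0 0" --pt "0 0 0 0 0 0 0" --pt "0 0 0 0 0 0 0"

```text
t: 33.4
tool_pos: [0.5598, 0.1165, 0.1768]
tool_rot: [-0.0, 0.839, 0.544, -0.0]
wrist_force: [-0.4, 0.6, -0.3]
gripper_width: 0.0122
```

servo_tool --pt "0 0 -0.07 0 0 0 0" --pt "0 0 0 0 0 0 0" --pt "0 0 0 0 0 0 0.15" --pt "0 0 0 0 0 0 0.3" --pt "0 0 0 0 0 0 0.5" --pt "0 0 0 0 0 0 0.5" --pt "0 0 0 0 0 0 0.5"

```text
t: 34.1
tool_pos: [0.5599, 0.1165, 0.1764]
tool_rot: [0.0, 0.839, 0.544, 0.0]
wrist_force: [-0.0, 0.2, 0.9]
gripper_width: 0.0425
```

```bash
python3 w.py w32;python3 w.py s32 side
python3 - <<'E'
import cv2
i=cv2.imread("pics/s32.png");cv2.imwrite("pics/s32z.png",cv2.resize(i[210:310,235:335],None,fx=6,fy=6,interpolation=2))
E
```

```text
t 34.1 tcp [0.5599 0.1165 0.1764] psi 1.1508309185705163 z [ 0.0001 -0.0001 -1.    ] F [-0.0293  0.2     0.8552] M [-0.058   0.0072 -0.0183] w 0.042549870183059044 j6 0.60514447484289
t 34.15 tcp [0.5599 0.1165 0.1764] psi 1.1507735878482919 z [ 0.0001  0.     -1.    ] F [-0.5876  1.3195  0.217 ] M [-0.0406 -0.0172 -0.0116] w 0.04241177520120327 j6 0.6051289061298399
```

View pics/w32.png

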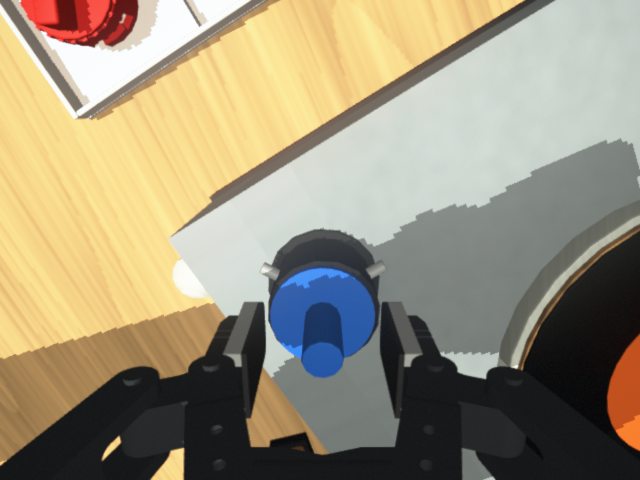

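View pics/s32z.png

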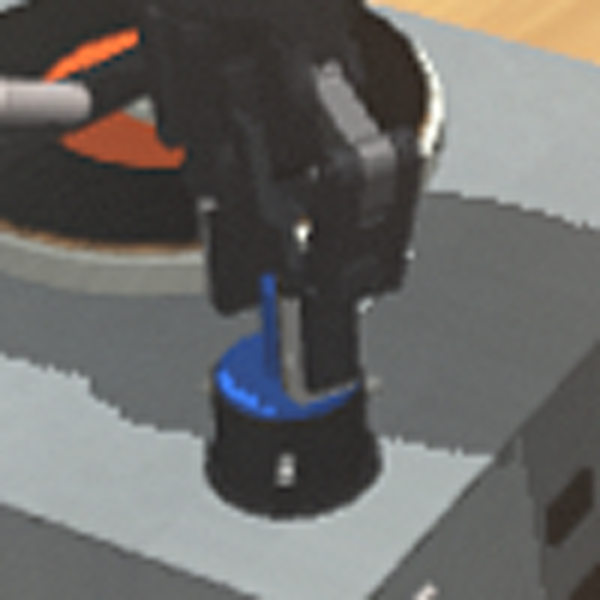

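The basket is released and its flange lies on the rim. I rise clear and check.

servo_tool --pt "0 0 1 0 0 0 0.5" --pt "0 0 2 0 0 0 0.5" --pt "0 0 3 0 0 0 0.5" --pt "0 0 4 0 0 0 0.5" --pt "0 -2 3 0 0 0 0.5" --pt "0 -4 1 0 0 0 0.5" --pt "0 -4 0 0 0 0 0.5" --pt "0 -3 0 0 0 0 0.5" --pt "0 0 0 0 0 0 0.5" --pt "0 0 0 0 0 0 0.5"

```text
t: 35.2
tool_pos: [0.5599, -0.0138, 0.3171]
tool_rot: [0.0, 0.839, 0.544, 0.001]
wrist_force: [-0.4, -0.4, -0.5]
gripper_width: 0.0426
```

```bash
python3 w.py w33;python3 w.py s33 side; python3 w.py t33 top
python3 - <<'E'
import cv2
i=cv2.imread("pics/s33.png");cv2.imwrite("pics/s33z.png",cv2.resize(i[210:310,235:335],None,fx=6,fy=6,interpolation=2))
E
```

```text
t 35.2 tcp [ 0.5599 -0.0138  0.3171] psi 1.1493714093044445 z [ 0.0009  0.0006 -1.    ] F [-0.4273 -0.4134 -0.5287] M [ 0.0149 -0.022  -0.0457] w 0.042551601988962025 j6 0.3759169568140154
t 35.25 tcp [ 0.5599 -0.013   0.3169] psi 1.150617770596544 z [ 0.0006  0.0006 -1.    ] F [0.3115 0.2801 0.4106] M [0.035  0.0237 0.031 ] w 0.04277142712917277 j6 0.3758847148352494
t 35.3 tcp [ 0.5599 -0.0127  0.3168] psi 1.1515021851254938 z [ 0.0005  0.0005 -1.    ] F [ 0.7345  0.3788 -0.6593] M [-0.0171 -0.0182  0.0165] w 0.042609170585115166 j6 0.37579513294069805
```

View pics/w33.png

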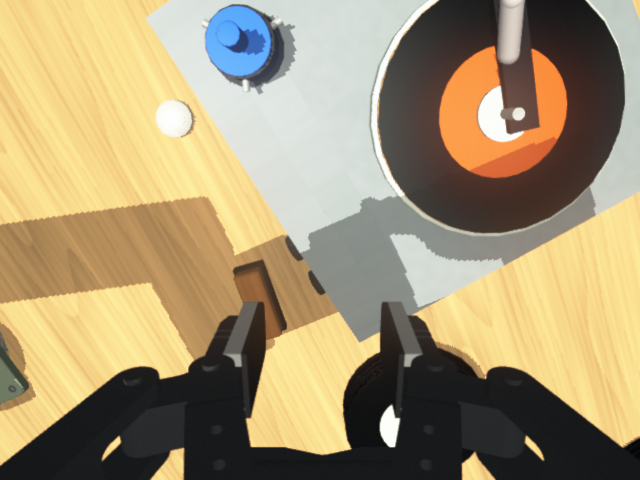

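View pics/s33z.png

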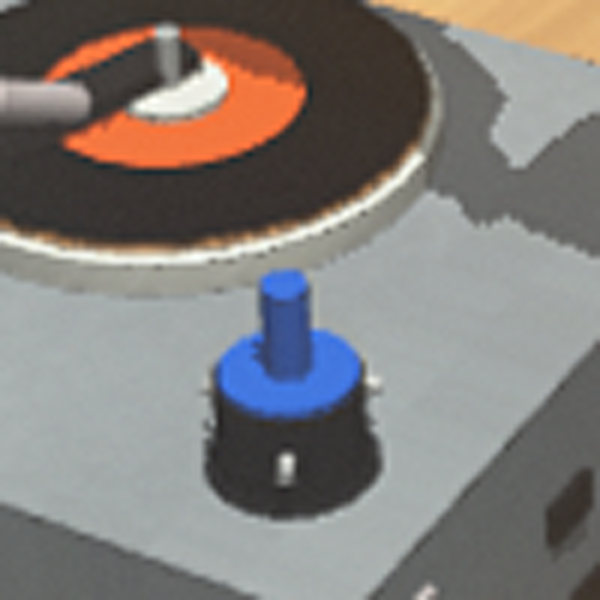

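View pics/s33.png

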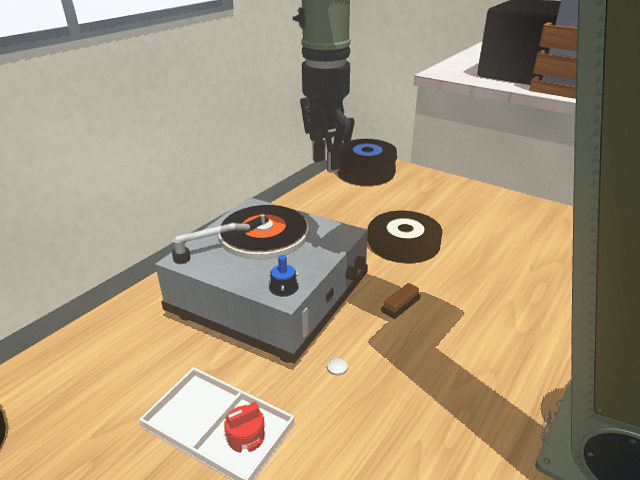

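The basket is seated flat on the rim with its stem upright at (282,270). The cap is bar up in the empty tray half at (244,427). The records, brush and adapter are where they were, and the gripper touches nothing.

```bash
python3 -c "
from station import ctrl
print(ctrl.hand_in())"
```

```text
the job is handed in; nothing more can be done
None
```

The tank is open, the cap is in the tray and the filter basket is in the neck. I handed the job in at about 35 s; no verdict comes back.

**Cap removal:** I pressed the cap down until the wrist force read 13 to 15.6 N, as sampled at the end of each move. I turned it about 60° counter-clockwise, until the torque showed the wall, then let it rise and lifted it off. Before the turn, about 2 to 4 N of sideways force built up; I shifted 0.5 mm to relieve it.

**Cap placement:** It stands in the middle of the tray's empty half, grip bar up. Finding the floor took about 7 mm more descent than I expected, because the fingertips were resting on the cap's top. The final contact read about 6.6 N.

**Basket:** It went into the bore without touching the sides. It met the rim at about 8 N, and I eased off to near zero before opening the fingers.

**Last checks:** The wrist and side pictures show the flange lying flat on the rim with the stem upright. The cap is steady in the tray, the records, brush and adapter look unmoved, and the gripper is clear. No final check failed, but flatness was judged by eye only. Early position estimates from the different cameras differed by 2 to 4 mm, so I aligned mainly on the wrist camera.

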